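Tip the spare batteries out of the flap caddy

ROBOT

A 7-joint arm with a two-finger parallel gripper is mounted at the origin on a cart in front of the work surface, level with it; the furniture and walls round the work are solid. World frame = base frame: x ahead of the robot, y to its left, z up, the work surface at z = 0. Lengths are in m, angles in degrees, forces in N, time in s.
With the tool pointing down it reaches from about 0.4 to 0.75 m from the base axis. Payload 19.5 kg.
Tool frame: the origin (TCP) lies between the finger pads; the fingertips stand 14 mm ahead of it and the grasp point (between the pads) lies 5 mm behind it; z points along the fingers, y is the line along which they close (so a half turn about z gives the same grasp; the last joint's range is limited). The gripper opens to 85 mm and grips with 20 to 120 N. Pads are 22 mm wide; open, the fingers measure 114 mm over their backs; the gripper's body (76 mm by 85 mm) begins 54 mm behind the grasp point. The pads swing forward as they close: fully open they stand 13 mm farther back than shut.
Start: joints at [-73.207, 40.479, -1.581, 85.061, 1.261, 54.483, -4.326], TCP at [0.189, 0.543, 0.245] pointing down, gripper open.
Joint ranges: [-155.06, 155.06], [-18.47, 123.98], [-90, 86.84], [0, 140.48], [-83.41, 263.41], [0, 116], [-161.91, 161.91]. Speed limits (degrees/s): [108.29, 108.29, 147.25, 147.25, 172.46, 172.46, 172.46].

INTERFACE

Orientations are given as [roll, pitch, yaw] about the fixed x, y, z axes, in that order (R = Rz(yaw) Ry(pitch) Rx(roll)).
In Python, from station import monitor, viewer, order gives the robot as it stands.
- The arm moves only by the tool jog_arm, never from a script. Its argument "increments" is a list of rows, each an object of numbers: "tx", "ty", "tz": the shift along the tool's x, y, z each as a share of 0.15 m, from -1 to 1; "rx", "ry", "rz": the turn, a rotation vector about the tool's x, y, z each as a share of pi/2 rad, from -1 to 1. In form: [{"tx": .., "ty": .., "tz": .., "rx": .., "ry": .., "rz": ..}, ...]. A call has 1 to 8 rows; each row is the pose to reach, as a shift and turn from the pose commanded when the call began, along the tool's axes at that moment; what a row does not reach only later rows make up. A row lasts 1/10 s, in which the tool goes at most 50 mm and 8.59 degrees, less where a joint would pass 70% of its speed; a pose out of reach is approached as far as the arm can. A call with a number of a shift or a turn outside -1 to 1 is refused whole. A call with a gripper value outside its range is refused whole. "claw" is the gripper command: -1 is fully open, 1 is shut, values between are in proportion, set as the call begins (left out, the last holds). The fingers move at their own pace and stop on an object; the grip force is fixed at half the most. Time passes only in rows, so rows that repeat a pose let the fingers close. It gives the time, the measured TCP pose, the force, the opening and the grip force at its end, in the units of the state.
- monitor.get_obs(): the state, without advancing time (a new reading comes with each control period).
- viewer.camera(name): name is "scene" or "side" or "wrist"; returns a dict with "image" (400x640x3 uint8, red, green, blue), "vertical_fov" (degrees; the focal length in pixels is half the picture's height over the tangent of half this angle, whatever the lens; pixels are square), "cx", "cy" (the principal point, pixels), "D" ([k1, k2, p1, p2, k3] as OpenCV has them; the pictures are not rectified), "R" (3x3) and "t" (3): a world point X has camera coordinates R X + t; the wrist camera has in their place "hand_eye" (4x4, takes a point from camera to tool coordinates, whose origin is the TCP and whose axes are the flange's). Camera axes: x right, y down, z forward; pixel columns grow to the right and rows downward; lengths in m; the calibration is good to about 2 mm. A picture is of the moment at which its call begins: read the wrist's pose just before it. There is no depth.
- order.job_done(): hands the job in; it is judged then, once.
The state is a dict: "clock": time; "qpos": joint angles; "qd": joint speeds; "joint_torque": joint torques, N m; "eef_pos": TCP position; "eef_rot": TCP orientation; "force": force on the tool from outside, world axes, zero at the start; "torque": the same for the moment, N m; "width": finger opening in m; "grasp_force": force on a finger pad.
Only numpy, scipy, OpenCV 4.12 (cv2) and the standard library are available. Lean on these libraries where they do the work, as an engineer would, in place of code of your own. Each camera call takes 0.05 s, during which the arm holds its last target. There are 200 camera calls.

TASK

Get the three spare batteries out of the blue flap-front caddy and into the round black tray. First swing the lamp's arm, which hangs over the caddy, well aside (by 60 degrees or so) towards the desk's front edge and leave it there; then lift the caddy out of its wooden bay with the batteries still in it and stand it on the bare desk, let go, take it again by its two ribbed sides and tip it, low over the tray, just far enough that the orange flap swings open and all the batteries slide out, never turning it upside down. Finally stand the empty caddy upright on the bare desk, away from the bay and the tray, and leave the other things on the desk where they are.

Things in the scene. Friction and masses are not known exactly. Their poses are not given: they have to be found in the camera images.
- caddy: blue box 66 long (x) x 56 wide (y) x 62 high mm, 3 mm walls, about 0.22 kg empty. Origin: centre of underside, z up. Front (-x): a flat rail across the top (12 mm high) and below it the mouth, 50 mm wide, level with the inner floor, closed by the flap. Back and ribbed sides are flat. Batteries slide out when the front is tipped down (about y) 55 to 70 degrees; fingers over front and back block the mouth
- flap (a joint): orange flap in the caddy's mouth, 49 x 56 mm, swinging freely on a hinge along the caddy's y, 12 mm before its centre, 56 mm above its underside. 0 = closed (it slants 21 degrees, lower edge forward; gravity shuts it), grows as the lower edge swings out, stop at 0.75 rad. Opens by itself when the caddy is tipped front-down by more than 21 degrees
- battery_1: green battery, 15 x 50 x 15 mm, 23 g (slides, hardly rolls), long axis its y, origin centre of its underside; at the start it lies lengthwise on the caddy's floor (3 mm up), pointing at the mouth, the one at the caddy's -y side
- battery_2: red battery, as battery_1, the middle one of the three abreast
- battery_3: green battery, as battery_1, at the caddy's +y side
- organiser: fixed wooden bay: base plate 112 (x) x 86 x 4 mm, two side panels 90 long (x), 7 thick, tops at 66 mm, inner faces at y = +-33 mm; open in front (-x), behind and above. Origin: centre of underside. The caddy stands on the base plate facing -x, 5 mm of play each side, top level with the panels: here it can be taken only across rail and back, from above
- lamp: fixed desk lamp, white: round foot of radius 50 mm and 20 mm high, post of radius 8 mm; origin centre of the foot's underside, on the vertical axis about which its arm swings. Post and hub end 184 mm up
- lamp_arm (a joint): swing of the lamp's arm about the post, stiff (0.1 N m, stays where left), range -0.4 to 1.4 rad. A level bar 14 mm wide, 170 to 182 mm above the desk, 175 mm long. At 0 it points along the lamp's -y, over the bay; it grows clockwise seen from above, towards the robot. Well aside means more than 0.8
- lamp_head (a point): end of the lamp's arm, 168 mm above the desk on the axis of the round shade (radius 33 mm, from 136 to 182 mm above the desk), 175 mm from the post
- tray: fixed round black tray, 262 mm across, rim 22 mm high and sloped, floor 3 to 8 mm above the desk; origin centre of its underside
- tea_light: bystander: tea light, 38 mm across, 15 high; origin centre of underside
- earbud_case: bystander: white earbud case 46 x 60 x 22 mm; origin centre of underside
- eraser: bystander: blue-sleeved eraser 22 x 42 x 13 mm; origin centre of underside
- phone: bystander: black phone lying flat, 150 (x) x 74 x 10 mm; origin centre of underside
- highlighter: bystander: green highlighter 17 x 127 (y) x 15 mm; origin centre of underside
There are look-alikes about, which are no part of the job. There is more than one size of the caddy; the one meant has the size given above.

How it is judged (in metres and radians):
On the way, in this order (a step that is already met when the one before it is completed fails the run):
1. the lamp's arm is swung well aside (more than 0.8 rad), the caddy still in its bay (value of joint lamp_arm above 0.8 rad and horizontal distance between caddy and organiser below 0.05 m), for 0.2 s.
2. the caddy stands upright on the bare desk, out of the bay and off the tray, let go, with all three batteries still in it (angle between caddy's own z axis and vertical below 0.08 rad and height (world z) of caddy between -0.004 and 0.003 m and horizontal distance between caddy and organiser above 0.08 m and horizontal distance between caddy and tray above 0.15 m and linear speed of caddy below 0.02 m/s and distance between each of battery_1, battery_2, battery_3 and caddy below 0.055 m and contact force between the fingers and caddy below 0.05 N), for 0.2 s.
3. the caddy, held by the gripper over the tray, is tipped more than 30 degrees and its flap hangs open (angle between caddy's own z axis and vertical above 0.52 rad and value of joint flap above 0.12 rad and contact force between the fingers and caddy above 1 N and horizontal distance between caddy and tray below 0.15 m), for 0.1 s.
At the end, for the whole second after the job is handed in: all three batteries at rest in the tray (within 120 mm of its centre); the caddy at rest and upright (within 0.08 rad) on the bare desk, flap closed, more than 80 mm from the bay's centre and 150 mm from the tray's centre, not held; the lamp's arm still swung aside by more than 0.8 rad (horizontal distance between each of battery_1, battery_2, battery_3 and tray below 0.12 m and height (world z) of each of battery_1, battery_2, battery_3 below 0.07 m and linear speed of each of battery_1, battery_2, battery_3, caddy below 0.02 m/s and angle between caddy's own z axis and vertical below 0.08 rad and height (world z) of caddy between -0.004 and 0.003 m and horizontal distance between caddy and organiser above 0.08 m and horizontal distance between caddy and tray above 0.15 m and contact force between the fingers and caddy below 0.05 N and value of joint lamp_arm above 0.8 rad and value of joint flap below 0.15 rad); the robot touches nothing.
It fails at once if the caddy is turned upside down or on its face (tipped more than 85 degrees) (angle between caddy's own z axis and vertical above 1.484 rad).
It fails at once if a battery drops from high up (faster than 1.8 m/s) or off the desk (linear speed of any of battery_1, battery_2, battery_3 above 1.8 m/s or height (world z) of any of battery_1, battery_2, battery_3 below -0.03 m).
It fails at once if a bystander is shoved by more than 30 mm (distance of any of tea_light, earbud_case, eraser, phone, highlighter from where it was at the start of the episode above 0.03 m).
It also fails if it takes over 67 s, if anything falls off the work surface, if the arm or the gripper's body presses on something with over 40 N, if the wrist force passes 120 N, or if a joint passes its speed limit or range.

## Working session

There is one attempt and no reset: what is moved stays moved. The work goes in short steps, Python scripts to look and compute and a tool call to move; the robot and the scene stay as the last step left them, time stands still between calls to the robot, and variables do not carry over. Pictures are saved under pics/ and viewed, at most 10 in all, crops included, and the job is handed in when it is done.

Besides the shell and the picture viewer there is one more tool, called as name(argument=value, ...), one argument or row to a line, values as JSON. jog_arm: Moves the arm, as the interface text tells. Its arguments: {"type":"object","properties":{"increments":{"type":"array","items":{"type":"object","properties":{"tx":{"type":"number","minimum":-1,"maximum":1},"ty":{"type":"number","minimum":-1,"maximum":1},"tz":{"type":"number","minimum":-1,"maximum":1},"rx":{"type":"number","minimum":-1,"maximum":1},"ry":{"type":"number","minimum":-1,"maximum":1},"rz":{"type":"number","minimum":-1,"maximum":1}}}},"claw":{"type":"number"}},"required":["increments"]}

```bash
mkdir -p pics; ls; cat > h.py <<'E'
import numpy as np, cv2
from station import monitor, viewer, order
from scipy.spatial.transform import Rotation as Ro
def cam(n):
    o=monitor.get_obs(); c=viewer.camera(n); im=np.array(c["image"])
    f=im.shape[0]/2/np.tan(np.radians(c["vertical_fov"])/2)
    K=np.array([[f,0,c["cx"]],[0,f,c["cy"]],[0,0,1]])
    if "R" in c: R=np.array(c["R"]);t=np.array(c["t"])
    else:
        T=np.eye(4);T[:3,:3]=Ro.from_euler('xyz',o["eef_rot"],degrees=True).as_matrix();T[:3,3]=o["eef_pos"]
        W=np.linalg.inv(T@np.array(c["hand_eye"]));R=W[:3,:3];t=W[:3,3]
    return dict(im=im,K=K,D=np.array(c["D"],float),R=R,t=t)
def ray(c,px):
    p=cv2.undistortPoints(np.array(px,float).reshape(-1,1,2),c["K"],c["D"]).reshape(-1,2)
    d=np.c_[p,np.ones(len(p))]@c["R"]; return -c["R"].T@c["t"],d/np.linalg.norm(d,axis=1)[:,None]
def onz(c,px,z):
    o,d=ray(c,px); return o+d*((z-o[2])/d[:,2])[:,None]
def proj(c,X):
    return cv2.projectPoints(np.array(X,float).reshape(-1,3),cv2.Rodrigues(c["R"])[0],c["t"],c["K"],c["D"])[0].reshape(-1,2)
def tri(c1,p1,c2,p2):
    o1,d1=ray(c1,[p1]);o2,d2=ray(c2,[p2]);d1=d1[0];d2=d2[0]
    s=np.linalg.lstsq(np.c_[d1,-d2],o2-o1,rcond=None)[0]
    a=o1+s[0]*d1;b=o2+s[1]*d2; return (a+b)/2,np.linalg.norm(a-b)
def save(c,n): cv2.imwrite("pics/"+n,cv2.cvtColor(c["im"],cv2.COLOR_RGB2BGR))
E
python3 - <<'E'
from h import *
import pickle
for n in("scene","side","wrist"):
    c=cam(n);save(c,n+"0.png");pickle.dump(c,open(n+"0.pkl","wb"));print(n,-c["R"].T@c["t"],c["K"][0,0],c["D"])
o=monitor.get_obs();print(o)
E
```

```text
pics
scene [-0.39828787  0.76931406  0.82477811] 419.08864687640164 [-0.09138667  0.          0.          0.          0.        ]
side [ 0.35078836 -0.95327584  0.61691936] 451.61442971560314 [0.03812066 0.         0.         0.         0.        ]
wrist [0.11896092 0.56708099 0.37340909] 314.16051550522747 [-0.02599828  0.          0.          0.          0.        ]
{'clock': 0.15, 'qpos': array([-73.20499309,  40.50325573,  -1.58290582,  85.07677437,
         1.26046218,  54.48245236,  -4.3272312 ]), 'qd': array([ 0.04078682, -0.11576359, -0.07838994, -0.13543706, -0.03709787,
        0.03149232,  0.02594302]), 'joint_torque': array([ 1.93863052e-03, -8.83311653e+01,  1.23571180e+00, -2.36196452e+01,
        1.71519566e-02,  5.32206584e-03, -8.47051001e-05]), 'eef_pos': array([0.18888303, 0.54290341, 0.24496565]), 'eef_rot': array([-1.79954838e+02,  7.34645965e-04,  1.60814639e+02]), 'force': array([-0.36153099,  0.09086749,  0.32674593]), 'torque': array([-0.03840484, -0.01579257, -0.02270419]), 'grasp_force': 0.0, 'width': 0.08528314404082028}
```

View pics/scene0.png

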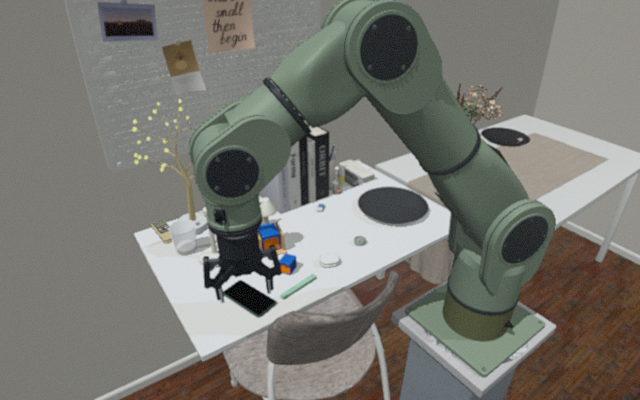

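View pics/side0.png

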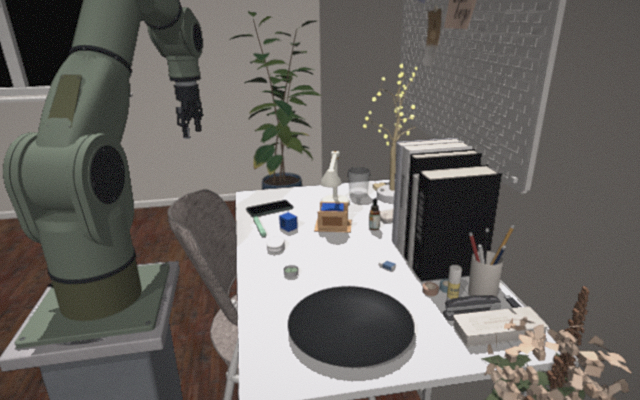

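The scene picture shows the bay with the blue/orange caddy at about (269,237) and a smaller blue/orange box at (288,264). The side picture shows the bay and caddy at (334,213), the small blue box at (288,222), the shade at (330,178) and the tray at (350,325).

```bash
python3 - <<'E'
import cv2,numpy as np
a=cv2.imread("pics/scene0.png")[175:325,140:340];b=cv2.imread("pics/side0.png")[140:290,230:430];w=cv2.imread("pics/wrist0.png")
A=cv2.resize(a,(400,300),interpolation=2);B=cv2.resize(b,(400,300),interpolation=2)
W=cv2.resize(w,(480,300))
m=np.zeros((600,800,3),np.uint8);m[:300,:400]=A;m[:300,400:]=B;m[300:,:480]=W
cv2.imwrite("pics/m1.png",m)
E
```

```text
(no output)
```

View pics/m1.png

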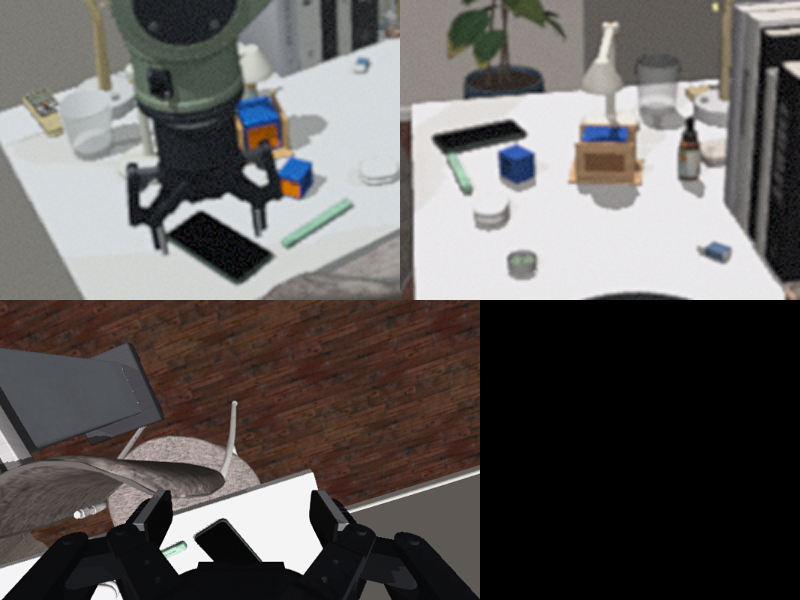

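The mosaic shows the bay (side crop (606,155)) with the bigger caddy in it. Two things could be taken for it: the box in the bay, scene px (269,237), and the small loose box, scene px (288,264), side px (288,222). I choose the one in the bay and will check its size. The shade is at side px (331,180). The tea light is at side (290,272), the earbud case at (275,246), the eraser at (388,266), the highlighter at (259,227) and the phone at (270,208).

```bash
python3 - <<'E'
from h import *
import pickle
C={n:pickle.load(open(n+"0.pkl","rb")) for n in("scene","side","wrist")}
s,d,w=C["scene"],C["side"],C["wrist"]
np.set_printoptions(precision=3,suppress=True)
print("wrist view dir",w["R"][2],"right",w["R"][0],"he", -w["R"].T@w["t"])
print("bay base corners side z0",onz(d,[(315,231),(350.5,232)],0))
print("small box",onz(d,[(289,231)],0))
print("bystanders tl,ear,eraser,hl,phone",onz(d,[(290,275),(275,248),(388,267),(259.5,228),(270,208)],0.01))
for n,c in(("scene",s),("side",d)):
    h=cv2.cvtColor(c["im"],cv2.COLOR_RGB2HSV)
    m=cv2.inRange(h,(105,150,40),(125,255,255))
    k,l,st,ce=cv2.connectedComponentsWithStats(m)
    for i in range(1,k):
        if st[i,4]>15: print(n,"blue",st[i],ce[i])
    m=cv2.inRange(h,(0,0,0),(180,255,60))
    k,l,st,ce=cv2.connectedComponentsWithStats(m)
    for i in range(1,k):
        if st[i,4]>1000 and (n=="side" and st[i,1]>270 or n=="scene" and abs(ce[i][0]-393)<20):
            p=np.argwhere(l==i)[:,::-1]
            hull=cv2.convexHull(p.astype(np.int32)).reshape(-1,2)
            X=onz(c,hull,0.018);print(n,"tray",cv2.minEnclosingCircle(X[:,:2].astype(np.float32)))
# shade: bottom/side in both views
print("shade tri",tri(s,(140+253/2,175+62/2),d,(230+(602-400)/2,140+76/2)))
print("hub tri", onz(d,[(230+(610-400)/2,140+27/2)],0.18))
print("post at z .11", onz(d,[(230+(611-400)/2,140+105/2)],0.05))
# lamp foot scene
print("foot scene", onz(s,[(140+150/2,175+160/2)],0.02), onz(s,[(140+120/2,175+165/2)],0.02))
E
```

```text
wrist view dir [ 0.274 -0.096 -0.957] right [ 0.328  0.945 -0.   ] he [0.119 0.567 0.373]
bay base corners side z0 [[0.54  0.253 0.   ]
 [0.643 0.224 0.   ]]
small box [[0.463 0.269 0.   ]]
bystanders tl,ear,eraser,hl,phone [[ 0.436  0.007  0.01 ]
 [ 0.411  0.153  0.01 ]
 [ 0.685 -0.005  0.01 ]
 [ 0.376  0.288  0.01 ]
 [ 0.418  0.431  0.01 ]]
scene blue [258 224  22  15 221] [268.154 230.525]
scene blue [279 254  16  19 151] [287.987 260.967]
scene tray ((3.189143180847168, -2.7550599575042725), 1.9360244274139404)
side blue [322 204  21   6 119] [332.067 206.622]
side blue [281 213  15  18 203] [288.296 221.547]
side tray ((0.5377280116081238, -0.20790331065654755), 0.12880772352218628)
side tray ((0.19049322605133057, -0.25481873750686646), 0.09739816933870316)
shade tri (array([0.594, 0.278, 0.155]), np.float64(0.004589998009272686))
hub tri [[0.642 0.441 0.18 ]]
post at z .11 [[0.639 0.422 0.05 ]]
foot scene [[0.627 0.453 0.02 ]] [[0.643 0.497 0.02 ]]
```

jog_arm(
  increments=[
    {"tx": -0.3, "ty": -0.03},
    {"tx": -0.6, "ty": -0.06},
    {"tx": -0.85, "ty": -0.1},
    {"tx": -0.85, "ty": -0.1},
  ],
  claw=1,
)

```text
$.increments[0]: bad value
```

jog_arm(
  increments=[
    {"tx": -0.3, "ty": -0.03},
    {"tx": -0.6, "ty": -0.06},
    {"tx": -0.85, "ty": -0.1},
    {"tx": -0.85, "ty": -0.1},
  ],
)

```text
$.increments[0]: bad value
```

jog_arm(
  increments=[
    {"tx": -0.3, "ty": -0.03, "tz": 0, "rx": 0, "ry": 0, "rz": 0},
    {"tx": -0.6, "ty": -0.06, "tz": 0, "rx": 0, "ry": 0, "rz": 0},
    {"tx": -0.85, "ty": -0.1, "tz": 0, "rx": 0, "ry": 0, "rz": 0},
    {"tx": -0.85, "ty": -0.1, "tz": 0, "rx": 0, "ry": 0, "rz": 0},
  ],
  claw=1,
)

```text
clock: 0.55
eef_pos: [0.3093, 0.4839, 0.2451]
eef_rot: [-179.9, 0.2, 160.4]
force: [-0.3, 1.1, 0.7]
width: 0.0281
grasp_force: 0.0
```

jog_arm(
  increments=[
    {"tx": -0.3, "ty": -0.03, "tz": 0, "rx": 0, "ry": 0, "rz": 0},
    {"tx": -0.6, "ty": -0.06, "tz": 0, "rx": 0, "ry": 0, "rz": 0},
    {"tx": -0.85, "ty": -0.1, "tz": 0, "rx": 0, "ry": 0, "rz": 0},
    {"tx": -0.85, "ty": -0.1, "tz": 0, "rx": 0, "ry": 0, "rz": 0},
  ],
)

```text
clock: 0.95
eef_pos: [0.4242, 0.4276, 0.2448]
eef_rot: [-179.9, 0.1, 160.5]
force: [-0.2, 0.5, -0.2]
width: -0.0002
grasp_force: 0.0
```

jog_arm(
  increments=[
    {"tx": -0.3, "ty": -0.03, "tz": 0, "rx": 0, "ry": 0, "rz": 0},
    {"tx": -0.6, "ty": -0.06, "tz": 0, "rx": 0, "ry": 0, "rz": 0},
    {"tx": -0.85, "ty": -0.1, "tz": 0, "rx": 0, "ry": 0, "rz": 0},
    {"tx": -0.85, "ty": -0.1, "tz": 0, "rx": 0, "ry": 0, "rz": 0},
  ],
)

```text
clock: 1.35
eef_pos: [0.5391, 0.3713, 0.2444]
eef_rot: [-179.9, 0.1, 160.5]
force: [-0.6, -0.4, -0.2]
width: -0.0002
grasp_force: 0.0
```

```bash
python3 - <<'E'
from h import *
import pickle
C=[]
for n in("scene","side","wrist"):
    c=cam(n);C.append(c);pickle.dump(c,open(n+"1.pkl","wb"))
m=np.zeros((600,800,3),np.uint8)
a,b,w=[cv2.cvtColor(c["im"],4) for c in C]
m[:300,:400]=cv2.resize(a[150:300,140:340],(400,300));m[:300,400:]=cv2.resize(b[120:270,230:430],(400,300));m[300:,:480]=cv2.resize(w,(480,300))
cv2.imwrite("pics/m2.png",m);print(monitor.get_obs()["eef_pos"],monitor.get_obs()["eef_rot"])
E
```

```text
[0.53454829 0.37562316 0.24502106] [-1.79994104e+02 -5.63673493e-02  1.60857762e+02]
```

View pics/m2.png

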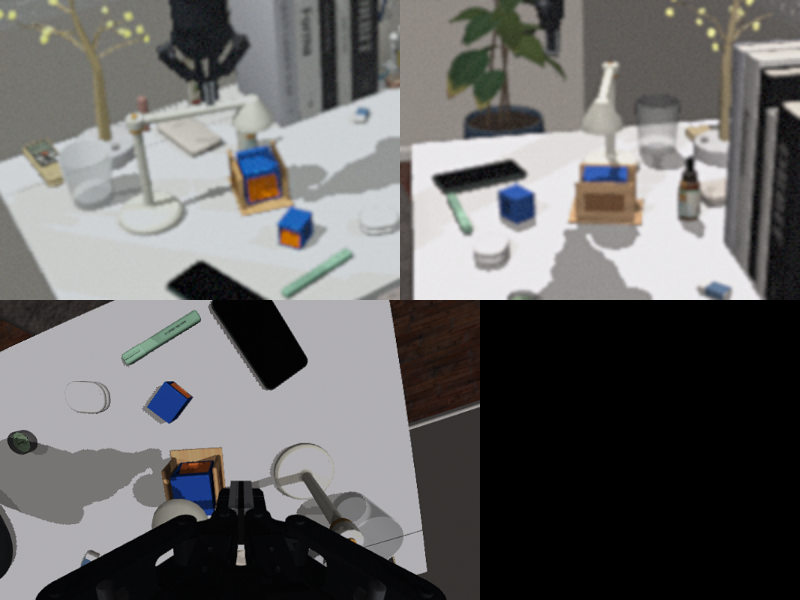

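The scene crop now shows the whole lamp: hub (135,118), shade (253,118), foot (150,213). The wrist view shows the foot at (303,470), the bay with the caddy at (195,480), the loose small box at (168,402) and the shade at (180,520), half under the fingers. The caddy in the bay is clearly the bigger box.

```bash
python3 - <<'E'
from h import *
import pickle
s,d,w=[pickle.load(open(n+"1.pkl","rb")) for n in("scene","side","wrist")]
np.set_printoptions(precision=3,suppress=True)
S=lambda x,y:(140+x/2,150+y/2)
D=lambda x,y:(230+(x-400)/2,120+y/2)
W=lambda x,y:(x*4/3,(y-300)*4/3)
print("hub",tri(s,S(135,120),d,D(607,67)), tri(s,S(135,120),w,W(347,538)))
print("foot",onz(s,[S(150,211)],.02),onz(w,[W(303,471)],.02))
print("shade", tri(s,S(254,120),d,D(601,120)))
print("bay front base wrist",onz(w,[W(172,449),W(223,447)],.004))
print("small",onz(w,[W(168,402)],.04))
h=cv2.cvtColor(w["im"],cv2.COLOR_RGB2HSV)
m=cv2.inRange(h,(105,150,40),(125,255,255))
for k in cv2.findContours(m,0,2)[0]:
    if cv2.contourArea(k)>200: r=cv2.minAreaRect(k);print(r);print(onz(w,cv2.boxPoints(r),.066 if r[0][1]>180 else .045))
E
```

```text
hub (array([0.638, 0.448, 0.178]), np.float64(0.00018328363197333316)) (array([0.642, 0.448, 0.177]), np.float64(0.002484008026460397))
foot [[0.625 0.454 0.02 ]] [[0.634 0.447 0.02 ]]
shade (array([0.591, 0.281, 0.145]), np.float64(0.01027185755705015))
bay front base wrist [[0.533 0.256 0.004]
 [0.557 0.336 0.004]]
small [[0.462 0.293 0.04 ]]
((255.84156799316406, 259.4158630371094), (58.11016845703125, 53.93101501464844), 84.2894058227539)
[[0.556 0.261 0.066]
 [0.569 0.317 0.066]
 [0.635 0.298 0.066]
 [0.622 0.238 0.066]]
((225.78001403808594, 134.95999145507812), (41.59999465942383, 47.799991607666016), 36.869895935058594)
[[0.457 0.263 0.045]
 [0.432 0.307 0.045]
 [0.466 0.329 0.045]
 [0.493 0.285 0.045]]
```

jog_arm(
  increments=[
    {"tx": -0.3, "ty": 0, "tz": 0, "rx": 0, "ry": 0, "rz": 0},
    {"tx": -0.6, "ty": 0, "tz": 0, "rx": 0, "ry": 0, "rz": 0},
    {"tx": -0.8, "ty": 0, "tz": 0, "rx": 0, "ry": 0, "rz": 0},
    {"tx": -0.8, "ty": 0, "tz": 0, "rx": 0, "ry": 0, "rz": 0},
    {"tx": -0.8, "ty": 0, "tz": 0.25, "rx": 0, "ry": 0, "rz": 0},
    {"tx": -0.8, "ty": 0, "tz": 0.53, "rx": 0, "ry": 0, "rz": 0},
    {"tx": -0.8, "ty": 0, "tz": 0.53, "rx": 0, "ry": 0, "rz": 0},
  ],
)

```text
clock: 2.2
eef_pos: [0.6455, 0.336, 0.1611]
eef_rot: [-179.7, -0.3, 160.9]
force: [-0.8, -0.4, -0.4]
width: 0.0001
grasp_force: 0.0
```

```bash
cat >> h.py <<'E'
def rows(T):
    "targets (x,y,z,roll,pitch,yaw) world -> increments from present pose"
    o=monitor.get_obs(); R0=Ro.from_euler('xyz',o["eef_rot"],degrees=True); p=o["eef_pos"]
    for t in T:
        v=R0.inv().apply(np.array(t[:3])-p)/.15
        r=(R0.inv()*Ro.from_euler('xyz',t[3:],degrees=True)).as_rotvec()/(np.pi/2)
        print(dict(zip(("tx","ty","tz","rx","ry","rz"),map(float,np.r_[v,r].round(3)))))
E
python3 - <<'E'
from h import *
o=monitor.get_obs();print(o["eef_pos"],o["eef_rot"],o["force"],o["qpos"])
T=[]
for a in range(8,73,8):
    th=np.radians(-105.7-a);u=np.array([np.cos(th),np.sin(th)]);n=np.array([-u[1],u[0]])
    p=np.array([.638,.448])+.105*u+.016*n
    T.append((*p,.165,180,0,160.8-a*.8))
rows(T)
E
```

```text
[0.64554517 0.33602335 0.16108602] [-179.67640766   -0.34485952  160.94030437] [-0.82010331 -0.37547937 -0.43694352] [-28.53275587  61.67038601  -4.84897708  49.15999586   4.48864103
  69.78358167  38.51446923]
{'tx': 0.242, 'ty': -0.017, 'tz': -0.025, 'rx': -0.004, 'ry': -0.004, 'rz': 0.073}
{'tx': 0.341, 'ty': -0.017, 'tz': -0.024, 'rx': -0.004, 'ry': -0.003, 'rz': 0.144}
{'tx': 0.438, 'ty': -0.004, 'tz': -0.023, 'rx': -0.004, 'ry': -0.003, 'rz': 0.215}
{'tx': 0.533, 'ty': 0.024, 'tz': -0.023, 'rx': -0.004, 'ry': -0.003, 'rz': 0.286}
{'tx': 0.624, 'ty': 0.064, 'tz': -0.023, 'rx': -0.005, 'ry': -0.003, 'rz': 0.357}
{'tx': 0.707, 'ty': 0.116, 'tz': -0.022, 'rx': -0.005, 'ry': -0.002, 'rz': 0.428}
{'tx': 0.783, 'ty': 0.179, 'tz': -0.022, 'rx': -0.005, 'ry': -0.002, 'rz': 0.499}
{'tx': 0.849, 'ty': 0.253, 'tz': -0.022, 'rx': -0.005, 'ry': -0.002, 'rz': 0.57}
{'tx': 0.905, 'ty': 0.335, 'tz': -0.023, 'rx': -0.005, 'ry': -0.002, 'rz': 0.642}
```

jog_arm(
  increments=[
    {"tx": 0.13, "ty": -0.01, "tz": -0.02, "rx": 0, "ry": 0, "rz": 0.04},
    {"tx": 0.24, "ty": -0.017, "tz": -0.02, "rx": 0, "ry": 0, "rz": 0.07},
    {"tx": 0.34, "ty": -0.017, "tz": -0.02, "rx": 0, "ry": 0, "rz": 0.14},
    {"tx": 0.44, "ty": 0, "tz": -0.02, "rx": 0, "ry": 0, "rz": 0.21},
    {"tx": 0.53, "ty": 0.024, "tz": -0.02, "rx": 0, "ry": 0, "rz": 0.28},
    {"tx": 0.62, "ty": 0.064, "tz": -0.02, "rx": 0, "ry": 0, "rz": 0.35},
    {"tx": 0.7, "ty": 0.115, "tz": -0.02, "rx": 0, "ry": 0, "rz": 0.42},
    {"tx": 0.7, "ty": 0.115, "tz": -0.02, "rx": 0, "ry": 0, "rz": 0.42},
  ],
)

```text
clock: 3.0
eef_pos: [0.5536, 0.3894, 0.171]
eef_rot: [179.9, -0.1, 123.1]
force: [-1.1, 1.0, 0.3]
width: -0.0001
grasp_force: 0.0
```

```bash
python3 - <<'E'
from h import *
o=monitor.get_obs();print(o["eef_pos"],o["eef_rot"],o["force"],o["qpos"])
T=[]
for a in range(54,76,6):
    th=np.radians(-105.7-a);u=np.array([np.cos(th),np.sin(th)]);n=np.array([-u[1],u[0]])
    p=np.array([.638,.448])+.105*u+.018*n
    T.append((*p,.165,180,0,160.8-a*.8))
rows(T)
E
```

```text
[0.55355718 0.38941597 0.17103068] [ 1.79885440e+02 -9.73313629e-02  1.23119165e+02] [-1.07893709  0.97461143  0.31451922] [-39.84766562  54.97144366   5.26821259  65.81433022  -5.12046909
  59.30800827  -1.08943096]
{'tx': 0.058, 'ty': -0.024, 'tz': 0.04, 'rx': 0.001, 'ry': -0.001, 'rz': 0.061}
{'tx': 0.132, 'ty': -0.016, 'tz': 0.04, 'rx': 0.001, 'ry': -0.001, 'rz': 0.115}
{'tx': 0.204, 'ty': -0.001, 'tz': 0.041, 'rx': 0.001, 'ry': -0.001, 'rz': 0.168}
{'tx': 0.275, 'ty': 0.022, 'tz': 0.041, 'rx': 0.001, 'ry': -0.001, 'rz': 0.221}
```

Push on to about 68°, then back off from the bar, rise, and look.

jog_arm(
  increments=[
    {"tx": 0.06, "ty": -0.02, "tz": 0.04, "rx": 0, "ry": 0, "rz": 0.06},
    {"tx": 0.13, "ty": -0.016, "tz": 0.04, "rx": 0, "ry": 0, "rz": 0.11},
    {"tx": 0.23, "ty": 0.005, "tz": 0.04, "rx": 0, "ry": 0, "rz": 0.18},
    {"tx": 0.23, "ty": 0.005, "tz": 0.04, "rx": 0, "ry": 0, "rz": 0.18},
    {"tx": 0.0, "ty": -0.05, "tz": 0.04, "rx": 0, "ry": 0, "rz": 0.15},
    {"tx": 0.0, "ty": -0.05, "tz": 0.04, "rx": 0, "ry": 0, "rz": 0.1},
    {"tx": 0.0, "ty": -0.05, "tz": -0.2, "rx": 0, "ry": 0, "rz": 0.1},
    {"tx": 0.0, "ty": -0.05, "tz": -0.4, "rx": 0, "ry": 0, "rz": 0.1},
  ],
  claw=-1,
)

```text
clock: 3.8
eef_pos: [0.5496, 0.3811, 0.2309]
eef_rot: [180.0, 0.0, 114.3]
force: [-0.9, 0.3, 0.2]
width: 0.0855
grasp_force: 0.0
```

```bash
python3 - <<'E'
from h import *
o=monitor.get_obs();print(o["eef_pos"],o["eef_rot"],o["force"],o["qpos"])
rows([(.62,.20,.25,180,0,74)])
import pickle
s=cam("scene");d=cam("side");w=cam("wrist")
a,b,w=[cv2.cvtColor(c["im"],4) for c in (s,d,w)]
pickle.dump((s,d),open("2.pkl","wb"))
m=np.zeros((600,800,3),np.uint8)
m[:300,:400]=cv2.resize(a[150:300,140:340],(400,300));m[:300,400:]=cv2.resize(b[120:270,230:430],(400,300));m[300:,:480]=cv2.resize(w,(480,300))
cv2.imwrite("pics/m3.png",m)
E
```

```text
[0.54959659 0.38105927 0.23087589] [1.79966405e+02 1.64747499e-02 1.14338648e+02] [-0.88394873  0.28147196  0.15366494] [-40.63493794  50.95544858   8.17797725  63.40509112  -6.91834943
  66.05200456  -8.30725207]
{'tx': -1.293, 'ty': -0.07, 'tz': -0.127, 'rx': 0.0, 'ry': 0.0, 'rz': 0.448}
```

View pics/m3.png

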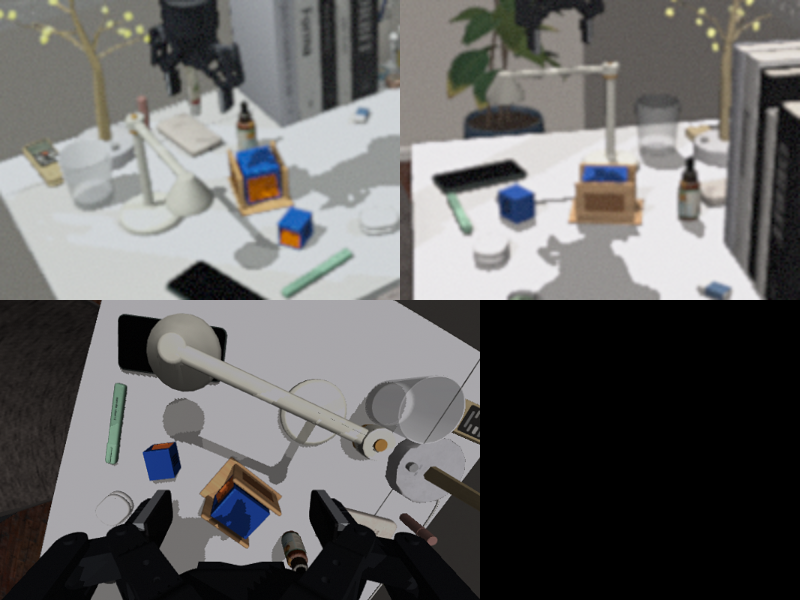

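The lamp arm is now aside. In the wrist view the hub is at (378,444) and the head at (172,348), with the caddy still in its bay at (240,508). In the side view the caddy's blue top is at (605,173).

```bash
python3 - <<'E'
from h import *
import pickle
np.set_printoptions(precision=4,suppress=True)
s,d=pickle.load(open("2.pkl","rb"));w=cam("wrist")
W=lambda x,y:(x*4/3,(y-300)*4/3)
a=onz(w,[W(378,444),W(172,348)],.182);print(a,np.degrees(np.arctan2(*(a[1]-a[0])[1::-1])))
h=cv2.cvtColor(w["im"],cv2.COLOR_RGB2HSV)
m=cv2.inRange(h,(105,140,30),(125,255,255))
for k in cv2.findContours(m,0,2)[0]:
    if cv2.contourArea(k)>200:
        r=cv2.minAreaRect(k);p=cv2.approxPolyDP(cv2.convexHull(k),3,True).reshape(-1,2);print(r);print(np.c_[p,onz(w,p,.066)])
for n,c in(("scene",s),("side",d)):
    h=cv2.cvtColor(c["im"],cv2.COLOR_RGB2HSV)
    m=cv2.inRange(h,(105,140,40),(125,255,255))
    k=max(cv2.findContours(m[:, :],0,2)[0],key=lambda k:(240>cv2.boundingRect(k)[1]+10 and 200<cv2.boundingRect(k)[1])*0+cv2.contourArea(k)*(abs(cv2.minAreaRect(k)[0][0]-(268 if n=="scene" else 332))<6))
    print(n,cv2.approxPolyDP(cv2.convexHull(k),1.2,True).reshape(-1,2).tolist())
x=cv2.resize(cv2.cvtColor(w["im"],4)[200:340,250:400],(750,560)) 
y=w["im"];cv2.imwrite("pics/c1.png",cv2.resize(cv2.cvtColor(y,4)[190:340,250:390],(560,600),interpolation=2))
E
```

```text
[[0.6392 0.4485 0.182 ]
 [0.4673 0.4478 0.182 ]] -179.7549929794924
((318.05706787109375, 282.5101013183594), (72.71923065185547, 53.393062591552734), 36.573028564453125)
[[313.     247.       0.5704   0.3181   0.066 ]
 [360.     285.       0.6342   0.2979   0.066 ]
 [329.     319.       0.622    0.2452   0.066 ]
 [282.     289.       0.5601   0.2593   0.066 ]
 [288.     262.       0.5536   0.2918   0.066 ]]
((216.361083984375, 216.13311767578125), (47.23580551147461, 45.522586822509766), 78.2317123413086)
[[234.     190.       0.4761   0.342    0.066 ]
 [241.     224.       0.4944   0.3116   0.066 ]
 [233.     236.       0.4915   0.2959   0.066 ]
 [200.     240.       0.4622   0.2779   0.066 ]
 [191.     204.       0.4421   0.3111   0.066 ]
 [202.     195.       0.4492   0.3244   0.066 ]]
scene [[279, 238], [262, 239], [259, 226], [272, 223], [278, 232]]
side [[342, 204], [342, 209], [322, 209], [323, 204]]
```

View pics/c1.png

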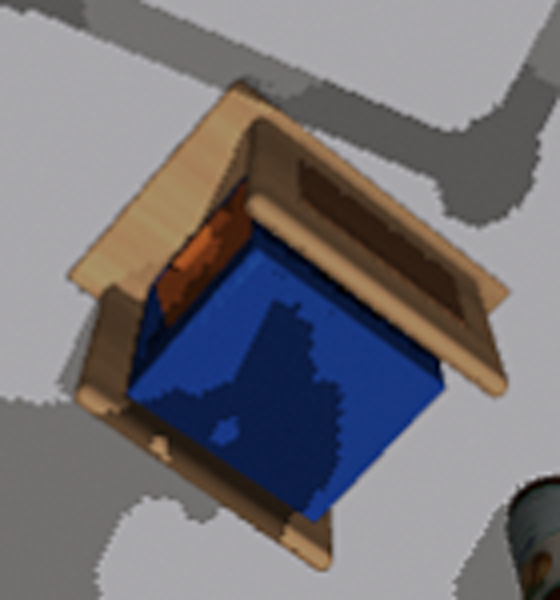

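The crop confirms the big caddy, its orange flap facing -x and its corners at crop (130,393), (310,523), (443,388) and (255,240). It is closed on top and level with the panels.

```bash
python3 - <<'E'
from h import *
import pickle
np.set_printoptions(precision=4,suppress=True)
s,d=pickle.load(open("2.pkl","rb"));w=cam("wrist")
q=np.array([(130,393),(310,523),(443,388),(255,240)])/4+(250,190)
for P,z in((q,.066),):
    X=onz(w,P,z);print(X,X.mean(0),[np.linalg.norm(X[i]-X[(i+1)%4]) for i in range(4)])
    e=(X[1]-X[0]+X[2]-X[3]);print("yaw",np.degrees(np.arctan2(e[1],e[0])));f=X[3]-X[0]+X[2]-X[1];print(np.degrees(np.arctan2(-f[0],f[1])))
print(tri(w,q[2],d,(342.5,203.5)),tri(w,q[3],d,(322.5,203.5)))
b=np.array([(75,275),(240,85)])/4+(250,190);X=onz(w,b,.004);print("bay front",X,np.degrees(np.arctan2(-(X[1]-X[0])[0],(X[1]-X[0])[1])))
rows([(.60,.279,.24,180,0,76)])
E
```

```text
[[0.559  0.261  0.066 ]
 [0.6199 0.2431 0.066 ]
 [0.6344 0.2965 0.066 ]
 [0.5712 0.3157 0.066 ]] [0.5961 0.2791 0.066 ] [np.float64(0.06349203462196953), np.float64(0.05531559035771989), np.float64(0.06604314684205807), np.float64(0.056052355370546036)]
yaw -16.61766562047168
-13.890992589279405
(array([0.6348, 0.2955, 0.0639]), np.float64(0.0008125740901295198)) (array([0.5735, 0.3133, 0.0614]), np.float64(0.0029028964555912052))
bay front [[0.5359 0.2533 0.004 ]
 [0.5577 0.3321 0.004 ]] -15.519033376634166
{'tx': -0.762, 'ty': 0.029, 'tz': -0.074, 'rx': -0.0, 'ry': 0.0, 'rz': 0.424}
```

jog_arm(
  increments=[
    {"tx": -0.25, "ty": 0.01, "tz": -0.03, "rx": 0, "ry": 0, "rz": 0.09},
    {"tx": -0.5, "ty": 0.02, "tz": -0.07, "rx": 0, "ry": 0, "rz": 0.18},
    {"tx": -0.76, "ty": 0.03, "tz": -0.07, "rx": 0, "ry": 0, "rz": 0.27},
    {"tx": -0.76, "ty": 0.03, "tz": -0.07, "rx": 0, "ry": 0, "rz": 0.36},
    {"tx": -0.76, "ty": 0.03, "tz": -0.07, "rx": 0, "ry": 0, "rz": 0.44},
    {"tx": -0.76, "ty": 0.03, "tz": -0.07, "rx": 0, "ry": 0, "rz": 0.44},
    {"tx": -0.76, "ty": 0.03, "tz": -0.07, "rx": 0, "ry": 0, "rz": 0.44},
  ],
  claw=-1,
)

```text
clock: 4.75
eef_pos: [0.5993, 0.2798, 0.2387]
eef_rot: [-180.0, 0.1, 74.7]
force: [0.7, -0.2, 0.4]
width: 0.0852
grasp_force: 0.0
```

```bash
python3 - <<'E'
from h import *
o=monitor.get_obs();print(o["eef_pos"],o["eef_rot"],o["force"],o["qpos"])
rows([(.5965,.279,.13,180,0,74.7),(.5965,.279,.052,180,0,74.7)])
w=cam("wrist");save(w,"w4.png")
h=cv2.cvtColor(w["im"],cv2.COLOR_RGB2HSV)
m=cv2.inRange(h,(105,140,30),(125,255,255))
for k in cv2.findContours(m,0,2)[0]:
    if cv2.contourArea(k)>400:
        p=cv2.approxPolyDP(cv2.convexHull(k),4,True).reshape(-1,2);print(np.c_[p,onz(w,p,.066)].round(3))
E
```

```text
[0.59926102 0.27977992 0.23874541] [-1.79968320e+02  5.13538862e-02  7.47243642e+01] [ 0.67620119 -0.18722104  0.41650294] [-34.76015864  50.63409489  17.95344641  64.81264377 -15.0101436
  66.75045853 -32.36639453]
{'tx': -0.009, 'ty': -0.016, 'tz': 0.725, 'rx': -0.0, 'ry': 0.001, 'rz': 0.0}
{'tx': -0.009, 'ty': -0.016, 'tz': 1.245, 'rx': -0.0, 'ry': 0.001, 'rz': 0.0}
[[2.05e+02 1.67e+02 4.94e-01 3.24e-01 6.60e-02]
 [2.32e+02 1.91e+02 5.11e-01 2.94e-01 6.60e-02]
 [2.02e+02 2.23e+02 4.70e-01 2.70e-01 6.60e-02]
 [1.72e+02 1.97e+02 4.51e-01 3.04e-01 6.60e-02]
 [1.91e+02 1.74e+02 4.78e-01 3.21e-01 6.60e-02]]
[[3.52e+02 1.54e+02 6.35e-01 2.99e-01 6.60e-02]
 [3.52e+02 2.10e+02 6.22e-01 2.43e-01 6.60e-02]
 [2.88e+02 2.09e+02 5.60e-01 2.62e-01 6.60e-02]
 [2.89e+02 1.54e+02 5.77e-01 3.15e-01 6.60e-02]]
```

View pics/w4.png

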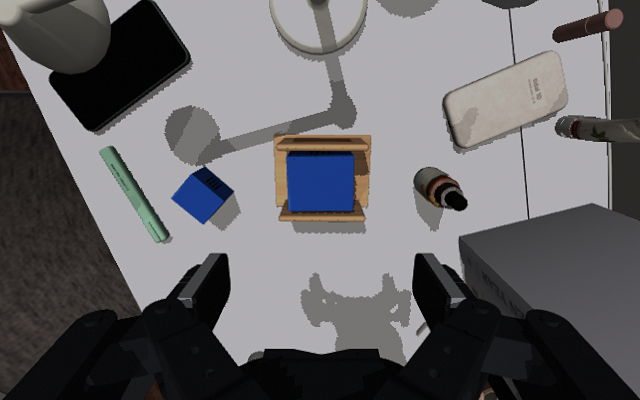

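The wrist view is square to the bay. The caddy top is at (320,182), and its centre (0.598, 0.280) matches. Descend.

jog_arm(
  increments=[
    {"tx": 0, "ty": -0.01, "tz": 0.25, "rx": 0, "ry": 0, "rz": 0},
    {"tx": 0, "ty": -0.01, "tz": 0.5, "rx": 0, "ry": 0, "rz": 0},
    {"tx": 0, "ty": -0.01, "tz": 0.72, "rx": 0, "ry": 0, "rz": 0},
    {"tx": 0, "ty": -0.01, "tz": 0.9, "rx": 0, "ry": 0, "rz": 0},
    {"tx": 0, "ty": -0.01, "tz": 0.9, "rx": 0, "ry": 0, "rz": 0},
  ],
)

```text
clock: 5.3
eef_pos: [0.5964, 0.2797, 0.101]
eef_rot: [-179.8, 0.2, 74.6]
force: [-0.3, 0.6, 1.0]
width: 0.0855
grasp_force: 0.0
```

jog_arm(
  increments=[
    {"tx": 0, "ty": 0, "tz": 0.12, "rx": 0, "ry": 0, "rz": 0},
    {"tx": 0, "ty": 0, "tz": 0.24, "rx": 0, "ry": 0, "rz": 0},
    {"tx": 0, "ty": 0, "tz": 0.34, "rx": 0, "ry": 0, "rz": 0},
    {"tx": 0, "ty": 0, "tz": 0.34, "rx": 0, "ry": 0, "rz": 0},
  ],
)

```text
clock: 5.7
eef_pos: [0.5975, 0.2801, 0.0525]
eef_rot: [-179.9, 0.1, 74.5]
force: [-0.2, -0.6, 0.8]
width: 0.0852
grasp_force: 0.0
```

jog_arm(
  increments=[
    {"tx": 0, "ty": 0, "tz": 0, "rx": 0, "ry": 0, "rz": 0},
    {"tx": 0, "ty": 0, "tz": 0, "rx": 0, "ry": 0, "rz": 0},
    {"tx": 0, "ty": 0, "tz": 0, "rx": 0, "ry": 0, "rz": 0},
    {"tx": 0, "ty": 0, "tz": 0, "rx": 0, "ry": 0, "rz": 0},
    {"tx": 0, "ty": 0, "tz": 0, "rx": 0, "ry": 0, "rz": 0},
  ],
  claw=1,
)

```text
clock: 6.2
eef_pos: [0.5986, 0.2805, 0.0548]
eef_rot: [179.9, -0.1, 74.4]
force: [-1.7, -0.1, 6.8]
width: 0.0645
grasp_force: 67.6
```

jog_arm(
  increments=[
    {"tx": 0, "ty": 0, "tz": -0.08, "rx": 0, "ry": 0, "rz": 0},
    {"tx": 0, "ty": 0, "tz": -0.2, "rx": 0, "ry": 0, "rz": 0},
    {"tx": 0, "ty": 0, "tz": -0.33, "rx": 0, "ry": 0, "rz": 0},
    {"tx": 0, "ty": 0, "tz": -0.46, "rx": 0, "ry": 0, "rz": 0},
    {"tx": 0, "ty": 0, "tz": -0.57, "rx": 0, "ry": 0, "rz": 0},
    {"tx": 0, "ty": 0, "tz": -0.64, "rx": 0, "ry": 0, "rz": 0},
    {"tx": 0, "ty": 0, "tz": -0.64, "rx": 0, "ry": 0, "rz": 0},
  ],
)

```text
clock: 6.9
eef_pos: [0.5985, 0.2804, 0.1511]
eef_rot: [179.9, -0.1, 74.4]
force: [0.2, 0.2, -4.5]
width: 0.0646
grasp_force: 67.7
```

jog_arm(
  increments=[
    {"tx": -0.08, "ty": 0.01, "tz": 0, "rx": 0, "ry": 0, "rz": 0},
    {"tx": -0.2, "ty": 0.03, "tz": 0, "rx": 0, "ry": 0, "rz": 0},
    {"tx": -0.35, "ty": 0.05, "tz": 0, "rx": 0, "ry": 0, "rz": 0},
    {"tx": -0.5, "ty": 0.08, "tz": 0, "rx": 0, "ry": 0, "rz": 0},
    {"tx": -0.65, "ty": 0.1, "tz": 0, "rx": 0, "ry": 0, "rz": 0},
    {"tx": -0.8, "ty": 0.13, "tz": 0, "rx": 0, "ry": 0, "rz": 0},
    {"tx": -0.92, "ty": 0.13, "tz": 0, "rx": 0, "ry": 0, "rz": 0},
    {"tx": -1, "ty": 0.13, "tz": 0, "rx": 0, "ry": 0, "rz": 0},
  ],
)

```text
clock: 7.7
eef_pos: [0.5761, 0.1291, 0.1489]
eef_rot: [-180.0, 0.0, 74.4]
force: [0.6, 0.0, -3.9]
width: 0.065
grasp_force: 67.6
```

jog_arm(
  increments=[
    {"tx": -0.1, "ty": 0, "tz": 0, "rx": 0, "ry": 0, "rz": 0},
    {"tx": -0.17, "ty": 0, "tz": 0, "rx": 0, "ry": 0, "rz": 0},
    {"tx": -0.2, "ty": 0, "tz": 0, "rx": 0, "ry": 0, "rz": 0},
    {"tx": -0.2, "ty": 0, "tz": 0, "rx": 0, "ry": 0, "rz": 0},
  ],
)

```text
clock: 8.1
eef_pos: [0.5684, 0.1014, 0.1493]
eef_rot: [-180.0, 0.0, 74.4]
force: [0.4, 0.4, -4.0]
width: 0.0646
grasp_force: 67.6
```

```bash
python3 - <<'E'
from h import *
o=monitor.get_obs();print(o["eef_pos"],o["eef_rot"],o["force"],o["width"],o["grasp_force"])
d=cam("side");s=cam("scene")
m=np.zeros((600,800,3),np.uint8)
m[:300]=0
m[:,:400]=cv2.resize(cv2.cvtColor(d["im"],4)[130:280,260:360],(400,600));m[:,400:]=cv2.resize(cv2.cvtColor(s["im"],4)[170:290,240:320],(400,600))
cv2.imwrite("pics/m5.png",m)
for n,c in(("side",d),("scene",s)):
    h=cv2.cvtColor(c["im"],cv2.COLOR_RGB2HSV);k=cv2.inRange(h,(105,140,40),(125,255,255))
    for q in cv2.findContours(k,0,2)[0]:
        if cv2.contourArea(q)>60: print(n,cv2.boundingRect(q),cv2.approxPolyDP(cv2.convexHull(q),1.5,True).reshape(-1,2).tolist())
E
```

```text
[0.56841721 0.10135476 0.14933383] [-1.79998463e+02  1.42983300e-03  7.43950993e+01] [ 0.41848491  0.42154636 -4.03798631] 0.06464525795592992 67.6099844276905
side (280, 213, 17, 18) [[287, 213], [294, 216], [296, 221], [295, 227], [289, 230], [281, 226], [280, 216]]
side (322, 198, 25, 29) [[346, 199], [345, 226], [323, 225], [322, 198]]
scene (280, 254, 16, 19) [[285, 254], [294, 256], [295, 266], [291, 272], [280, 263]]
scene (307, 186, 12, 25) [[317, 186], [318, 197], [314, 210], [308, 201], [307, 188]]
```

View pics/m5.png

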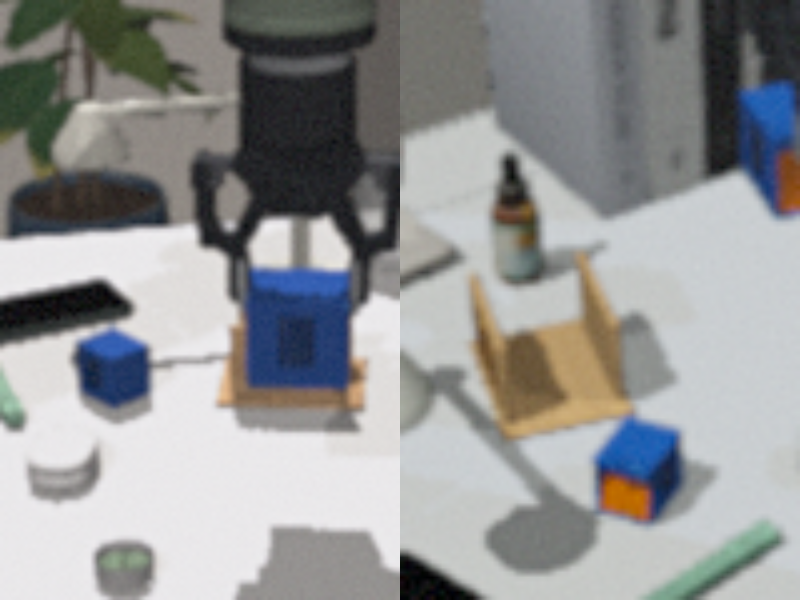

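The caddy hangs upright at side crop (300,330) with the flap shut, and the bay is empty at scene crop (555,370). Set it down.

jog_arm(
  increments=[
    {"tx": 0, "ty": 0, "tz": 0.1, "rx": 0, "ry": 0, "rz": 0},
    {"tx": 0, "ty": 0, "tz": 0.22, "rx": 0, "ry": 0, "rz": 0},
    {"tx": 0, "ty": 0, "tz": 0.36, "rx": 0, "ry": 0, "rz": 0},
    {"tx": 0, "ty": 0, "tz": 0.48, "rx": 0, "ry": 0, "rz": 0},
    {"tx": 0, "ty": 0, "tz": 0.57, "rx": 0, "ry": 0, "rz": 0},
    {"tx": 0, "ty": 0, "tz": 0.62, "rx": 0, "ry": 0, "rz": 0},
    {"tx": 0, "ty": 0, "tz": 0.63, "rx": 0, "ry": 0, "rz": 0},
    {"tx": 0, "ty": 0, "tz": 0.63, "rx": 0, "ry": 0, "rz": 0},
  ],
)

```text
clock: 9.0
eef_pos: [0.5687, 0.1017, 0.0552]
eef_rot: [180.0, -0.0, 74.4]
force: [0.1, 0.4, -2.5]
width: 0.0649
grasp_force: 67.6
```

jog_arm(
  increments=[
    {"tx": 0, "ty": 0, "tz": 0.007, "rx": 0, "ry": 0, "rz": 0},
    {"tx": 0, "ty": 0, "tz": 0.014, "rx": 0, "ry": 0, "rz": 0},
    {"tx": 0, "ty": 0, "tz": 0.014, "rx": 0, "ry": 0, "rz": 0},
  ],
)

```text
clock: 9.3
eef_pos: [0.5685, 0.1016, 0.0529]
eef_rot: [180.0, -0.0, 74.4]
force: [-0.3, -0.4, -2.9]
width: 0.0645
grasp_force: 67.6
```

jog_arm(
  increments=[
    {"tx": 0, "ty": 0, "tz": 0.007, "rx": 0, "ry": 0, "rz": 0},
    {"tx": 0, "ty": 0, "tz": 0.014, "rx": 0, "ry": 0, "rz": 0},
    {"tx": 0, "ty": 0, "tz": 0.014, "rx": 0, "ry": 0, "rz": 0},
  ],
)

```text
clock: 9.6
eef_pos: [0.5685, 0.1016, 0.0508]
eef_rot: [180.0, -0.0, 74.4]
force: [-1.6, 0.2, 2.7]
width: 0.0647
grasp_force: 68.3
```

jog_arm(
  increments=[
    {"tx": 0, "ty": 0, "tz": 0, "rx": 0, "ry": 0, "rz": 0},
    {"tx": 0, "ty": 0, "tz": 0, "rx": 0, "ry": 0, "rz": 0},
    {"tx": 0, "ty": 0, "tz": 0, "rx": 0, "ry": 0, "rz": 0},
    {"tx": 0, "ty": 0, "tz": 0, "rx": 0, "ry": 0, "rz": 0},
    {"tx": 0, "ty": 0, "tz": -0.15, "rx": 0, "ry": 0, "rz": 0},
    {"tx": 0, "ty": 0, "tz": -0.4, "rx": 0, "ry": 0, "rz": 0},
    {"tx": 0, "ty": 0, "tz": -0.7, "rx": 0, "ry": 0, "rz": 0},
    {"tx": 0, "ty": 0, "tz": -0.85, "rx": 0, "ry": 0, "rz": 0},
  ],
  claw=-1,
)

```text
clock: 10.4
eef_pos: [0.5691, 0.1016, 0.1814]
eef_rot: [179.8, -0.1, 74.4]
force: [0.1, -0.5, -0.9]
width: 0.0856
grasp_force: 0.0
```

jog_arm(
  increments=[
    {"tx": 0, "ty": 0, "tz": 0, "rx": 0, "ry": 0, "rz": -0.09},
    {"tx": 0, "ty": 0, "tz": 0, "rx": 0, "ry": 0, "rz": -0.18},
    {"tx": 0, "ty": 0, "tz": 0, "rx": 0, "ry": 0, "rz": -0.27},
    {"tx": 0, "ty": 0, "tz": 0, "rx": 0, "ry": 0, "rz": -0.36},
    {"tx": 0, "ty": 0, "tz": 0, "rx": 0, "ry": 0, "rz": -0.45},
    {"tx": 0, "ty": 0, "tz": 0, "rx": 0, "ry": 0, "rz": -0.54},
    {"tx": 0, "ty": 0, "tz": 0, "rx": 0, "ry": 0, "rz": -0.63},
    {"tx": 0, "ty": 0, "tz": 0, "rx": 0, "ry": 0, "rz": -0.72},
  ],
)

```text
clock: 11.2
eef_pos: [0.5685, 0.1016, 0.1781]
eef_rot: [-180.0, 0.0, 139.5]
force: [-0.2, -0.7, 0.4]
width: 0.0854
grasp_force: 0.0
```

jog_arm(
  increments=[
    {"tx": 0, "ty": 0, "tz": 0, "rx": 0, "ry": 0, "rz": -0.09},
    {"tx": 0, "ty": 0, "tz": 0, "rx": 0, "ry": 0, "rz": -0.18},
    {"tx": 0, "ty": 0, "tz": 0, "rx": 0, "ry": 0, "rz": -0.28},
    {"tx": 0, "ty": 0, "tz": 0, "rx": 0, "ry": 0, "rz": -0.28},
    {"tx": 0, "ty": 0, "tz": 0, "rx": 0, "ry": 0, "rz": -0.28},
  ],
)

```text
clock: 11.7
eef_pos: [0.5684, 0.1015, 0.1781]
eef_rot: [-180.0, -0.0, 164.2]
force: [-0.1, -0.3, 0.1]
width: 0.085
grasp_force: 0.0
```

```bash
python3 - <<'E'
from h import *
np.set_printoptions(precision=3,suppress=True)
o=monitor.get_obs();print(o["eef_pos"],o["eef_rot"],o["force"],o["width"],o["qpos"])
d=cam("side");s=cam("scene");w=cam("wrist")
import pickle;pickle.dump((s,d,w),open("3.pkl","wb"))
m=np.zeros((600,800,3),np.uint8)
m[:300,:320]=cv2.resize(cv2.cvtColor(d["im"],4)[150:300,260:420],(320,300));m[:300,320:]=cv2.resize(cv2.cvtColor(s["im"],4)[170:320,240:480],(480,300))
m[300:,:480]=cv2.resize(cv2.cvtColor(w["im"],4),(480,300))
cv2.imwrite("pics/m6.png",m)
for n,c in(("side",d),("scene",s),("wrist",w)):
    h=cv2.cvtColor(c["im"],cv2.COLOR_RGB2HSV);k=cv2.inRange(h,(105,140,30),(125,255,255))
    for q in cv2.findContours(k,0,2)[0]:
        if cv2.contourArea(q)>100:
            p=cv2.approxPolyDP(cv2.convexHull(q),2.5,True).reshape(-1,2);print(n,p.tolist())
            if n=="wrist":print(onz(c,p,.062))
E
```

```text
[0.568 0.101 0.178] [-179.999   -0.008  164.166] [-0.095 -0.256  0.066] 0.08504597678322214 [ -7.229  45.703 -12.062  89.281  11.937  46.289  50.136]
side [[345, 231], [345, 258], [324, 258], [324, 231]]
side [[287, 213], [296, 221], [295, 227], [289, 230], [282, 227], [280, 220]]
scene [[285, 254], [294, 256], [295, 265], [291, 272], [280, 263]]
scene [[323, 212], [329, 222], [314, 233], [310, 214]]
wrist [[346, 149], [352, 159], [351, 234], [287, 235], [283, 159], [291, 149]]
[[0.535 0.131 0.062]
 [0.544 0.134 0.062]
 [0.605 0.118 0.062]
 [0.591 0.065 0.062]
 [0.529 0.082 0.062]
 [0.523 0.09  0.062]]
wrist [[554, 0], [518, 36], [491, 45], [466, 17], [466, 12], [478, 0]]
[[0.473 0.298 0.062]
 [0.49  0.27  0.062]
 [0.491 0.25  0.062]
 [0.468 0.236 0.062]
 [0.465 0.236 0.062]
 [0.459 0.245 0.062]]
```

View pics/m6.png

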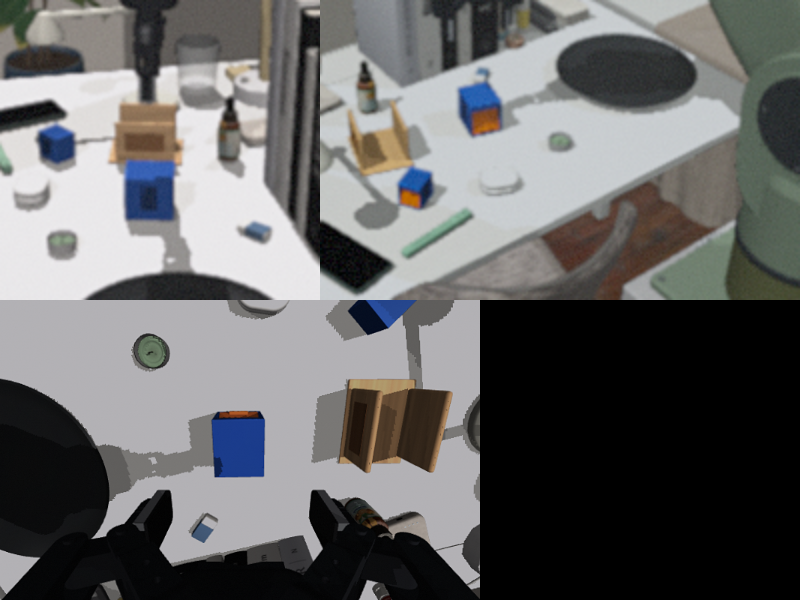

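The caddy stands free at wrist (238,443), square to the fingers, with its flap shut and the tray at left (45,470). Descend on the ribbed sides and grip.

jog_arm(
  increments=[
    {"tx": 0, "ty": -0.01, "tz": 0.25, "rx": 0, "ry": 0, "rz": 0},
    {"tx": 0, "ty": -0.01, "tz": 0.5, "rx": 0, "ry": 0, "rz": 0},
    {"tx": 0, "ty": -0.01, "tz": 0.75, "rx": 0, "ry": 0, "rz": 0},
    {"tx": 0, "ty": -0.01, "tz": 0.9, "rx": 0, "ry": 0, "rz": 0},
    {"tx": 0, "ty": -0.01, "tz": 0.95, "rx": 0, "ry": 0, "rz": 0},
    {"tx": 0, "ty": -0.01, "tz": 0.95, "rx": 0, "ry": 0, "rz": 0},
  ],
)

```text
clock: 12.45
eef_pos: [0.5679, 0.1002, 0.0353]
eef_rot: [-180.0, -0.0, 164.4]
force: [0.3, -0.9, 0.5]
width: 0.0854
grasp_force: 0.0
```

jog_arm(
  increments=[
    {"tx": 0, "ty": 0, "tz": 0, "rx": 0, "ry": 0, "rz": 0},
    {"tx": 0, "ty": 0, "tz": 0, "rx": 0, "ry": 0, "rz": 0},
    {"tx": 0, "ty": 0, "tz": 0, "rx": 0, "ry": 0, "rz": 0},
    {"tx": 0, "ty": 0, "tz": 0, "rx": 0, "ry": 0, "rz": 0},
    {"tx": 0, "ty": 0, "tz": 0, "rx": 0, "ry": 0, "rz": 0},
  ],
  claw=1,
)

```text
clock: 12.95
eef_pos: [0.5686, 0.1002, 0.037]
eef_rot: [180.0, 0.1, 164.4]
force: [-1.5, -0.1, 9.9]
width: 0.0553
grasp_force: 63.7
```

```bash
python3 - <<'E'
from h import *
import pickle
s,d,w=pickle.load(open("3.pkl","rb"))
for n,c in(("side",d),("scene",s)):
    h=cv2.cvtColor(c["im"],cv2.COLOR_RGB2HSV);m=cv2.inRange(h,(0,0,0),(180,255,70))
    for k in cv2.findContours(m,0,2)[0]:
        r=cv2.boundingRect(k)
        if cv2.contourArea(k)>1500 and (n=="side" and r[1]>270 or n=="scene" and r[0]>330 and r[0]<380): 
            X=onz(c,k.reshape(-1,2),.02);print(n,r,cv2.minEnclosingCircle(X[:,:2].astype(np.float32)), cv2.fitEllipse(X[:,:2].astype(np.float32)))
o=monitor.get_obs();print(o["eef_pos"],o["eef_rot"],o["force"],o["width"],o["grasp_force"])
E
```

```text
side (289, 286, 125, 81) ((0.5371105074882507, -0.20958904922008514), 0.12921318411827087) ((0.5364810824394226, -0.21079735457897186), (0.2520371079444885, 0.2553205192089081), 72.92588806152344)
scene (359, 188, 69, 36) ((0.5279714465141296, -0.20444361865520477), 0.12613628804683685) ((0.5290053486824036, -0.20429876446723938), (0.23806865513324738, 0.24796247482299805), 133.65301513671875)
[0.5686313  0.10015122 0.03700913] [1.79965426e+02 9.90339984e-02 1.64394272e+02] [-1.48400905 -0.11122807  9.90731718] 0.05529962099068533 63.7067212164402
```

```bash
cat > k.py <<'E'
import numpy as np, itertools
from scipy.spatial.transform import Rotation as Ro
from scipy.optimize import least_squares
Q=np.array([[-73.205,40.503,-1.583,85.077,1.260,54.482,-4.327],[-28.533,61.670,-4.849,49.160,4.489,69.784,38.514],[-39.848,54.971,5.268,65.814,-5.120,59.308,-1.089],[-40.635,50.955,8.178,63.405,-6.918,66.052,-8.307],[-34.760,50.634,17.953,64.813,-15.010,66.750,-32.366],[-7.229,45.703,-12.062,89.281,11.937,46.289,50.136]])
P=np.array([[.18888,.5429,.24497],[.64555,.33602,.16109],[.55356,.38942,.17103],[.5496,.38106,.23088],[.59926,.27978,.23875],[.5684,.1015,.1781]])
Y=[160.81,160.94,123.12,114.34,74.72,164.17]
def fk(q,L,s):
    q=np.asarray(q)*s; H,L1,L2,Lt,o1,o2,y7=L
    R=Ro.from_euler('ZY',[q[0],q[1]],degrees=True); p=np.array([0,0,H])
    R=R*Ro.from_euler('Z',q[2],degrees=True); p=p+R.apply([o1,0,L1])
    R=R*Ro.from_euler('Y',q[3],degrees=True); p=p+R.apply([o2,0,L2])
    R=R*Ro.from_euler('ZY',[q[4],q[5]],degrees=True)*Ro.from_euler('Z',q[6]+y7*90,degrees=True)
    return p+R.apply([0,0,Lt]),R
LO=np.array([-155,-18.4,-90,0,-83.4,0,-161.9]);HI=np.array([155,123.9,86.8,140.4,263.4,116,161.9])
def res(L,s):
    e=[]
    for q,p,y in zip(Q,P,Y):
        a,R=fk(q,L,s);e+=list((a-p)*10)+list((Ro.from_euler('xyz',[180,0,y],degrees=True).inv()*R).as_rotvec())
    return e
def fit():
    best=None
    for s3,s5,s7 in itertools.product((1,-1),repeat=3):
        s=np.array([-1,1,s3,1,s5,1,s7])
        for y in (0,1,2,-1):
            r=least_squares(res,[.3,.5,.3,.27,0,0,y],args=(s,))
            if best is None or r.cost<best[0]: best=(r.cost,r.x,s)
    return best
E
python3 - <<'E'
from k import *
np.set_printoptions(precision=3,suppress=True)
c,L,s=fit();print(c,L,s)
np.savez("k.npz",L=L,s=s)
E
```

```text
0.28489180264050556 [-0.896  0.498  0.296 -0.967  0.029  0.016  1.   ] [-1  1 -1  1 -1  1 -1]
```

```bash
python3 - <<'E'
from k import *
np.set_printoptions(precision=3,suppress=True)
out=[]
for s in itertools.product((1,-1),repeat=4):
    s=np.array([-1,1,s[0],1,s[1],s[3],s[2]])
    for y in (0,1,2,-1):
        r=least_squares(lambda L:np.r_[res(L,s),(L[3]-.27)*.1],[.3,.5,.3,.27,0,0,y]);out.append((r.cost,r.x,s))
out.sort(key=lambda t:t[0])
for o in out[:3]:print(o)
print(np.array(res(out[0][1],out[0][2])).reshape(-1,6))
E
```

```text
(np.float64(0.28739643996107334), array([-0.066,  0.503,  0.299, -0.135,  0.024,  0.02 ,  1.   ]), array([-1,  1, -1,  1, -1,  1, -1]))
(np.float64(0.2873964399610738), array([-0.066,  0.503,  0.299, -0.135,  0.024,  0.02 ,  1.   ]), array([-1,  1, -1,  1, -1,  1, -1]))
(np.float64(0.28739643996107544), array([-0.066,  0.503,  0.299, -0.135,  0.024,  0.02 ,  1.   ]), array([-1,  1, -1,  1, -1,  1, -1]))
[[-0.308  0.118  0.012  0.001 -0.    -0.   ]
 [-0.17   0.31   0.017  0.006  0.006 -0.   ]
 [-0.199  0.192 -0.017 -0.002  0.002  0.   ]
 [-0.147  0.217 -0.024 -0.001 -0.     0.   ]
 [-0.066  0.178 -0.039  0.001 -0.001 -0.   ]
 [-0.121  0.372  0.05   0.     0.     0.   ]]
```

```bash
python3 - <<'E'
t=open('k.py').read()
t=t.replace("H,L1,L2,Lt,o1,o2,y7=L","H,L1,L2,Lt,o1,o2,y7,b1,b2,b3,o0,o3=L")
t=t.replace("p=np.array([0,0,H])","p=R.apply([0,b1,0])+Ro.from_euler('Z',q[0],degrees=True).apply([o0,0,H])").replace("[o1,0,L1]","[o1,b2,L1]").replace("[o2,0,L2]","[o2,b3,L2]").replace("+R.apply([0,0,Lt]),R","+R6.apply([o3,0,0])+R.apply([0,0,Lt]),R")
t=t.replace("    R=R*Ro.from_euler('ZY',[q[4],q[5]],degrees=True)*Ro","    R6=R*Ro.from_euler('ZY',[q[4],q[5]],degrees=True);R=R6*Ro")
open('k.py','w').write(t)
E
python3 - <<'E'
from k import *
np.set_printoptions(precision=3,suppress=True)
s=np.array([-1,1,-1,1,-1,1,-1])
x0=np.array([.3,.5,.3,.27,0,0,1,0,0,0,0,0])
r=least_squares(lambda L:np.r_[res(L,s),(L-x0)*.03],x0);print(r.cost,r.x)
print(np.array(res(r.x,s)).reshape(-1,6)[:,:3]*100)
np.savez("k.npz",L=r.x,s=s)
L=r.x
from h import monitor
q0=np.array(monitor.get_obs()["qpos"]);print(q0,fk(q0,L,s)[0],monitor.get_obs()["eef_pos"])
# tipped pose: caddy front yaw f (dir the mouth faces), tilt t; tool y along caddy y
def target(f,t):
    # upright tool: x axis = front direction (psi=f) -> lean top toward front
    R=Ro.from_euler('xyz',[180,0,f],degrees=True)
    return Ro.from_rotvec(np.radians(t)*np.array([-np.sin(np.radians(f)),np.cos(np.radians(f)),0]))*R
def ik(p,R,q0,w=.02):
    f=lambda q:np.r_[(fk(q,L,s)[0]-p)*20,(R.inv()*fk(q,L,s)[1]).as_rotvec()*3,(q-q0)/180*w]
    return least_squares(f,np.clip(q0,LO+.1,HI-.1),bounds=(LO,HI))
for f in range(0,360,20):
    q=q0.copy();ok=[]
    for c in (0,180):
      q=q0.copy();q[6]=np.clip(q0[6]-((f+c-164.4+180)%360-180),-160,160)
      for t in range(0,66,5):
        R=target(f,t)*Ro.from_euler('z',c,degrees=True)
        a=ik(np.array([.534,-.207,.13 if t<30 else .105]),R,q);q=a.x
        e=np.linalg.norm(fk(q,L,s)[0]-[.534,-.207,.13 if t<30 else .105]);er=np.degrees((R.inv()*fk(q,L,s)[1]).magnitude())
        if e>.004 or er>2: break
      print(f,c,t,round(e,3),round(er,1),q.round(0))
E
```

```text
3.934082418191206e-05 [ 0.301  0.521  0.29   0.284 -0.    -0.     1.    -0.01  -0.011 -0.011
 -0.    -0.   ]
[[-0.004  0.005  0.004]
 [ 0.006 -0.006 -0.018]
 [-0.002 -0.02   0.032]
 [-0.027 -0.01   0.001]
 [ 0.033  0.024 -0.004]
 [-0.006  0.006 -0.015]]
[-8.815 58.028 -8.665 94.284 15.443 28.76  47.366] [0.569 0.1   0.037] [0.569 0.1   0.037]
0 0 0 0.014 18.9 [ 16.  46.   2. 115. 125.   0. 162.]
0 180 55 0.004 3.2 [  8.  82.  25.  34.  -6. 116. 114.]
20 0 0 0.014 18.9 [ 16.  46.   2. 115. 145.   0. 162.]
20 180 65 0.002 1.7 [ -2.  88.  46.  34.  -5. 116. 136.]
40 0 0 0.014 18.9 [ 16.  46.   2. 115. 165.   0. 162.]
40 180 65 0.0 0.0 [  5.  78. -15.  52.  48. 111. 115.]
60 0 0 0.014 18.9 [ 16.  46.   2. 115. 263.   0.  84.]
60 180 65 0.0 0.0 [  3.  73. -17.  73.  59.  97. 112.]
80 0 65 0.0 0.0 [-35.  91.  73.  94. -21.  39.   3.]
80 180 65 0.0 0.0 [ -36.   97.   83.   94.  -38.   43. -162.]
100 0 65 0.0 0.0 [-38.  88.  66. 112. -32.   4.  22.]
100 180 65 0.0 0.0 [ -38.   88.   66.  112.  -32.    4. -158.]
120 0 65 0.0 0.0 [  -3.   67.   -7.  128.  117.   77. -101.]
120 180 30 0.002 2.7
[... 615 characters left out ...]
40 0 65 0.0 0.0 [ 75.  94. -86.  89.  34.  48. 162.]
240 180 0 0.014 18.9 [ 16.  46.   2. 115. 263.   0.  84.]
260 0 65 0.0 0.0 [  41.   73.   -2.   70.  -50.   85. -122.]
260 180 65 0.0 0.0 [ 41.  73.  -2.  70. -50.  85.  58.]
280 0 65 0.0 0.0 [  37.   79.   -4.   49.  -38.  103. -126.]
280 180 65 0.0 0.0 [ 37.  79.  -4.  49. -38. 103.  54.]
300 0 65 0.004 2.9 [  38.   84.  -34.   33.   -6.  116. -134.]
300 180 65 0.004 2.9 [ 38.  84. -34.  33.  -6. 116.  46.]
320 0 55 0.005 3.8 [  27.   80.  -12.   33.   -6.  116. -111.]
320 180 55 0.005 3.8 [ 27.  80. -12.  33.  -6. 116.  69.]
340 0 50 0.003 2.1 [ 17.  79.   7.  33.  -6. 116. -89.]
340 180 50 0.003 2.1 [ 17.  79.   7.  33.  -6. 116.  91.]
```

```bash
cat >> k.py <<'E'
D=np.load("k.npz") if __import__("os").path.exists("k.npz") else None
L,s=(D["L"],D["s"]) if D is not None else (None,None)
def target(f,t):
    R=Ro.from_euler('xyz',[180,0,f],degrees=True)
    return Ro.from_rotvec(np.radians(t)*np.array([-np.sin(np.radians(f)),np.cos(np.radians(f)),0]))*R
def ik(p,R,q0,w=.02):
    f=lambda q:np.r_[(fk(q,L,s)[0]-p)*20,(R.inv()*fk(q,L,s)[1]).as_rotvec()*3,(q-q0)/180*w]
    return least_squares(f,np.clip(q0,LO+.1,HI-.1),bounds=(LO,HI)).x
E
python3 - <<'E'
from k import *
np.set_printoptions(precision=3,suppress=True)
q0=np.array([-8.8,58,-8.7,94.3,15.4,28.8,47.4])
for f in (30,50,60,70,80,90,100,110,250,270):
    q=q0.copy()
    p=np.array([.534,-.20,.14])
    for y in np.linspace(164,f,12): q=ik(p,Ro.from_euler('xyz',[180,0,y],degrees=True),q)
    qs=[q]
    for t in range(5,66,5):
        pp=p-[0,0,.03*min(1,t/40)]
        q=ik(pp,target(f,t),q);e=np.linalg.norm(fk(q,L,s)[0]-pp);qs.append(q)
        if e>.003: break
    qs=np.array(qs);print(f,t,round(e,4),"start",qs[0].round(0),"end",q.round(0),"maxstep",np.abs(np.diff(qs,axis=0)).max().round(0), "minq6",qs[:,5].min().round(0))
E
```

```text
30 65 0.0 start [  6.  50.  23.  94. -27.  42. -18.] end [ -7.  86.  45.  42.  -0. 107. -39.] maxstep 5.0 minq6 42.0
50 65 0.0 start [  9.  49.  17.  93. -20.  40.  -4.] end [-18.  83.  49.  64.   4.  81. -32.] maxstep 4.0 minq6 40.0
60 65 0.0 start [ 10.  49.  14.  93. -17.  40.   3.] end [-23.  82.  51.  74.   6.  68. -28.] maxstep 4.0 minq6 40.0
70 65 0.0 start [ 12.  49.  12.  93. -14.  39.  10.] end [-28.  82.  55.  84.   6.  53. -25.] maxstep 5.0 minq6 38.0
80 65 0.0 start [ 13.  49.   9.  93. -10.  39.  17.] end [-33.  83.  59.  94.   5.  38. -20.] maxstep 5.0 minq6 31.0
90 65 0.0 start [14. 48.  6. 93. -7. 39. 24.] end [-36.  85.  63. 103.   1.  22. -13.] maxstep 5.0 minq6 19.0
100 65 0.0 start [16. 48.  3. 93. -4. 39. 31.] end [-38.  86.  64. 112.  -6.   5.  -3.] maxstep 6.0 minq6 4.0
110 65 0.0 start [17. 48.  0. 93. -0. 39. 38.] end [ -18.   67.   15.  120.  104.   53. -100.] maxstep 91.0 minq6 0.0
250 65 0.0022 start [ 36.  52. -39.  92.  40.  50. 142.] end [ 71.  94. -90.  83.  35.  60. 162.] maxstep 6.0 minq6 46.0
270 40 0.0035 start [ 38.  53. -43.  92.  44.  53. 158.] end [ 60.  85. -90.  78.  49.  79. 162.] maxstep 9.0 minq6 53.0
```

jog_arm(
  increments=[
    {"tx": 0, "ty": 0, "tz": -0.08, "rx": 0, "ry": 0, "rz": 0},
    {"tx": 0, "ty": 0, "tz": -0.2, "rx": 0, "ry": 0, "rz": 0},
    {"tx": 0, "ty": 0, "tz": -0.35, "rx": 0, "ry": 0, "rz": 0},
    {"tx": 0, "ty": 0, "tz": -0.5, "rx": 0, "ry": 0, "rz": 0},
    {"tx": 0, "ty": 0, "tz": -0.65, "rx": 0, "ry": 0, "rz": 0},
    {"tx": 0, "ty": 0, "tz": -0.73, "rx": 0, "ry": 0, "rz": 0},
    {"tx": 0, "ty": 0, "tz": -0.76, "rx": 0, "ry": 0, "rz": 0},
    {"tx": 0, "ty": 0, "tz": -0.76, "rx": 0, "ry": 0, "rz": 0},
  ],
)

```text
clock: 13.75
eef_pos: [0.568, 0.1001, 0.1498]
eef_rot: [180.0, 0.0, 164.4]
force: [0.5, -0.1, -2.9]
width: 0.0555
grasp_force: 64.7
```

jog_arm(
  increments=[
    {"tx": -0.02, "ty": -0.08, "tz": 0, "rx": 0, "ry": 0, "rz": 0.03},
    {"tx": -0.04, "ty": -0.2, "tz": 0, "rx": 0, "ry": 0, "rz": 0.09},
    {"tx": -0.06, "ty": -0.33, "tz": 0, "rx": 0, "ry": 0, "rz": 0.17},
    {"tx": -0.08, "ty": -0.47, "tz": 0, "rx": 0, "ry": 0, "rz": 0.25},
    {"tx": -0.1, "ty": -0.61, "tz": 0, "rx": 0, "ry": 0, "rz": 0.33},
    {"tx": -0.12, "ty": -0.75, "tz": 0, "rx": 0, "ry": 0, "rz": 0.41},
    {"tx": -0.14, "ty": -0.88, "tz": 0, "rx": 0, "ry": 0, "rz": 0.49},
    {"tx": -0.16, "ty": -1, "tz": 0, "rx": 0, "ry": 0, "rz": 0.56},
  ],
)

```text
clock: 14.55
eef_pos: [0.5501, -0.0527, 0.1488]
eef_rot: [-179.9, 0.0, 113.5]
force: [0.3, 0.6, -2.7]
width: 0.0553
grasp_force: 64.7
```

```bash
python3 - <<'E'
from h import *
o=monitor.get_obs();print(o["eef_pos"],o["eef_rot"],o["force"],o["width"],o["grasp_force"],o["qpos"])
rows([(.534,-.2,.15,180,0,60)])
E
```

```text
[ 0.55012076 -0.05267722  0.14880878] [-1.79910465e+02  7.56025631e-03  1.13546262e+02] [ 0.30348167  0.56177604 -2.65537105] 0.055289700467170175 64.72078397870064 [ 1.74221741 46.15574495  0.74504982 96.37969584 -0.80662903 37.54704204
 26.44483344]
{'tx': -0.857, 'ty': -0.491, 'tz': -0.007, 'rx': -0.001, 'ry': 0.001, 'rz': 0.595}
```

jog_arm(
  increments=[
    {"tx": -0.07, "ty": -0.04, "tz": 0, "rx": 0, "ry": 0, "rz": 0.05},
    {"tx": -0.2, "ty": -0.11, "tz": 0, "rx": 0, "ry": 0, "rz": 0.13},
    {"tx": -0.33, "ty": -0.19, "tz": 0, "rx": 0, "ry": 0, "rz": 0.21},
    {"tx": -0.46, "ty": -0.26, "tz": 0, "rx": 0, "ry": 0, "rz": 0.29},
    {"tx": -0.59, "ty": -0.34, "tz": 0, "rx": 0, "ry": 0, "rz": 0.38},
    {"tx": -0.72, "ty": -0.41, "tz": 0, "rx": 0, "ry": 0, "rz": 0.47},
    {"tx": -0.82, "ty": -0.47, "tz": 0, "rx": 0, "ry": 0, "rz": 0.55},
    {"tx": -0.86, "ty": -0.49, "tz": 0, "rx": 0, "ry": 0, "rz": 0.595},
  ],
)

```text
clock: 15.35
eef_pos: [0.5349, -0.2013, 0.1488]
eef_rot: [-180.0, 0.1, 59.9]
force: [-0.3, 1.1, -4.2]
width: 0.0554
grasp_force: 64.7
```

```bash
python3 - <<'E'
from h import *
import k
o=monitor.get_obs();print(o["eef_pos"],o["eef_rot"],o["force"],o["width"],o["grasp_force"],o["qpos"])
rows([(.534,-.2,.15-.045*min(1,t/40),*k.target(60,t).as_euler('xyz',degrees=True)) for t in (20,40,62)])
E
```

```text
[ 0.53493455 -0.20127965  0.14880936] [-1.79957911e+02  1.19132217e-01  5.99081802e+01] [-0.25057185  1.14138581 -4.24003828] 0.05537234068688567 64.71985548734665 [ 10.34083395  48.40388792  14.02461837  92.57906411 -15.852018
  41.0400247    1.76440453]
{'tx': 0.005, 'ty': -0.01, 'tz': 0.142, 'rx': -0.001, 'ry': -0.221, 'rz': -0.001}
{'tx': 0.005, 'ty': -0.009, 'tz': 0.292, 'rx': -0.001, 'ry': -0.443, 'rz': -0.001}
{'tx': 0.005, 'ty': -0.009, 'tz': 0.292, 'rx': -0.001, 'ry': -0.688, 'rz': -0.001}
```

jog_arm(
  increments=[
    {"tx": 0, "ty": -0.01, "tz": 0.03, "rx": 0, "ry": -0.04, "rz": 0},
    {"tx": 0, "ty": -0.01, "tz": 0.08, "rx": 0, "ry": -0.1, "rz": 0},
    {"tx": 0, "ty": -0.01, "tz": 0.13, "rx": 0, "ry": -0.16, "rz": 0},
    {"tx": 0, "ty": -0.01, "tz": 0.18, "rx": 0, "ry": -0.22, "rz": 0},
    {"tx": 0, "ty": -0.01, "tz": 0.23, "rx": 0, "ry": -0.28, "rz": 0},
    {"tx": 0, "ty": -0.01, "tz": 0.27, "rx": 0, "ry": -0.33, "rz": 0},
    {"tx": 0, "ty": -0.01, "tz": 0.29, "rx": 0, "ry": -0.36, "rz": 0},
    {"tx": 0, "ty": -0.01, "tz": 0.29, "rx": 0, "ry": -0.39, "rz": 0},
  ],
)

```text
clock: 16.15
eef_pos: [0.5344, -0.1982, 0.1055]
eef_rot: [-180.0, 35.3, 60.4]
force: [-0.3, -0.6, -3.5]
width: 0.0554
grasp_force: 64.7
```

```bash
python3 - <<'E'
from h import *
import k
o=monitor.get_obs();print(o["eef_pos"],o["eef_rot"],o["force"],o["width"],o["grasp_force"],o["qpos"])
rows([(.534,-.2,.105,*k.target(60,t).as_euler('xyz',degrees=True)) for t in (50,62)])
E
```

```text
[ 0.53437966 -0.19823071  0.10553902] [-179.96717485   35.26808347   60.41090067] [-0.26454285 -0.60832154 -3.4855397 ] 0.05539953247656027 64.68242973089218 [-14.73005992  65.38153554  38.17778431  84.97834449  -2.27013868
  50.07980855 -19.9589955 ]
{'tx': -0.007, 'ty': 0.004, 'tz': 0.01, 'rx': 0.003, 'ry': -0.164, 'rz': 0.003}
{'tx': -0.007, 'ty': 0.004, 'tz': 0.01, 'rx': 0.003, 'ry': -0.297, 'rz': 0.003}
```

jog_arm(
  increments=[
    {"tx": 0, "ty": 0, "tz": 0, "rx": 0, "ry": -0.05, "rz": 0},
    {"tx": 0, "ty": 0, "tz": 0, "rx": 0, "ry": -0.1, "rz": 0},
    {"tx": 0, "ty": 0, "tz": 0, "rx": 0, "ry": -0.15, "rz": 0},
    {"tx": 0, "ty": 0, "tz": 0, "rx": 0, "ry": -0.2, "rz": 0},
    {"tx": 0, "ty": 0, "tz": 0, "rx": 0, "ry": -0.24, "rz": 0},
    {"tx": 0, "ty": 0, "tz": 0, "rx": 0, "ry": -0.27, "rz": 0},
    {"tx": 0, "ty": 0, "tz": 0, "rx": 0, "ry": -0.27, "rz": 0},
    {"tx": 0, "ty": 0, "tz": 0, "rx": 0, "ry": -0.27, "rz": 0},
  ],
)

```text
clock: 16.95
eef_pos: [0.5348, -0.1984, 0.1064]
eef_rot: [179.9, 59.3, 60.3]
force: [0.5, 0.2, -2.2]
width: 0.0556
grasp_force: 64.9
```

```bash
python3 - <<'E'
from h import *
o=monitor.get_obs();print(o["eef_pos"],o["eef_rot"],o["force"],o["width"],o["grasp_force"],o["qpos"])
d=cam("side");s=cam("scene");w=cam("wrist")
m=np.zeros((600,800,3),np.uint8)
m[:300,:400]=cv2.resize(cv2.cvtColor(d["im"],4)[220:370,270:470],(400,300));m[:300,400:]=cv2.resize(cv2.cvtColor(s["im"],4)[130:250,320:480],(400,300))
m[300:,:480]=cv2.resize(cv2.cvtColor(w["im"],4),(480,300))
cv2.imwrite("pics/m7.png",m)
E
```

```text
[ 0.53477921 -0.19839166  0.10638696] [179.92932368  59.346447    60.34707803] [ 0.51852168  0.15885752 -2.19403935] 0.055587161467501464 64.85280275344849 [-22.60260029  79.23319254  48.09768521  74.87787624   4.6823945
  65.09177116 -28.3431452 ]
```

View pics/m7.png

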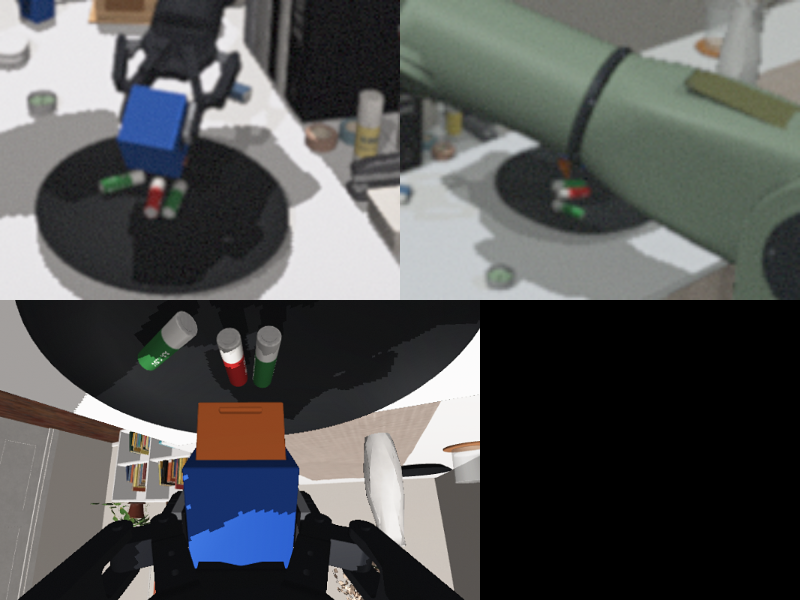

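All three batteries lie in the tray, at side crop (122,183), (155,197) and (175,197), and the tipped caddy is empty. Raise it, right it, and carry it back.

```bash
python3 - <<'E'
from h import *
import k
e=lambda t:k.target(60.2,t).as_euler('xyz',degrees=True)
rows([(.534,-.198,.19,*e(59.3)),(.534,-.198,.19,*e(30)),(.534,-.198,.19,*e(0))])
E
```

```text
{'tx': -0.478, 'ty': -0.005, 'tz': -0.282, 'rx': 0.002, 'ry': 0.0, 'rz': 0.001}
{'tx': -0.478, 'ty': -0.005, 'tz': -0.282, 'rx': 0.002, 'ry': 0.326, 'rz': 0.001}
{'tx': -0.478, 'ty': -0.005, 'tz': -0.282, 'rx': 0.002, 'ry': 0.659, 'rz': 0.002}
```

jog_arm(
  increments=[
    {"tx": -0.08, "ty": 0, "tz": -0.05, "rx": 0, "ry": 0, "rz": 0},
    {"tx": -0.2, "ty": 0, "tz": -0.12, "rx": 0, "ry": 0, "rz": 0},
    {"tx": -0.34, "ty": 0, "tz": -0.2, "rx": 0, "ry": 0, "rz": 0},
    {"tx": -0.48, "ty": 0, "tz": -0.28, "rx": 0, "ry": 0.06, "rz": 0},
    {"tx": -0.48, "ty": 0, "tz": -0.28, "rx": 0, "ry": 0.14, "rz": 0},
    {"tx": -0.48, "ty": 0, "tz": -0.28, "rx": 0, "ry": 0.22, "rz": 0},
    {"tx": -0.48, "ty": 0, "tz": -0.28, "rx": 0, "ry": 0.3, "rz": 0},
    {"tx": -0.48, "ty": 0, "tz": -0.28, "rx": 0, "ry": 0.38, "rz": 0},
  ],
)

```text
clock: 17.9
eef_pos: [0.5347, -0.1983, 0.1914]
eef_rot: [179.8, 24.9, 60.4]
force: [0.4, -1.3, -4.2]
width: 0.0555
grasp_force: 64.7
```

jog_arm(
  increments=[
    {"tx": 0, "ty": 0, "tz": 0, "rx": 0, "ry": 0.08, "rz": 0},
    {"tx": 0, "ty": 0, "tz": 0, "rx": 0, "ry": 0.16, "rz": 0},
    {"tx": 0, "ty": 0, "tz": 0, "rx": 0, "ry": 0.23, "rz": 0},
    {"tx": 0, "ty": 0, "tz": 0, "rx": 0, "ry": 0.279, "rz": 0},
    {"tx": 0, "ty": 0, "tz": 0, "rx": 0, "ry": 0.279, "rz": 0},
    {"tx": 0, "ty": 0, "tz": 0, "rx": 0, "ry": 0.279, "rz": 0},
  ],
)

```text
clock: 18.5
eef_pos: [0.5344, -0.1985, 0.1902]
eef_rot: [180.0, 0.2, 60.5]
force: [-0.3, 1.2, -3.2]
width: 0.0553
grasp_force: 64.7
```

```bash
python3 - <<'E'
from h import *
o=monitor.get_obs();print(o["eef_pos"],o["eef_rot"],o["force"],o["width"],o["grasp_force"],o["qpos"])
rows([(.568,.1,.16,180,0,164)])
E
```

```text
[ 0.53439508 -0.19854018  0.19015124] [179.97382307   0.20591206  60.4509303 ] [-0.34809855  1.19143474 -3.20406817] 0.0552512797705359 64.68754045665264 [  7.73047544  45.45908368  18.71683957  90.66120326 -17.97176109
  46.87215447   4.05377957]
{'tx': 1.843, 'ty': -0.787, 'tz': 0.194, 'rx': -0.002, 'ry': 0.002, 'rz': -1.151}
```

jog_arm(
  increments=[
    {"tx": 0.1, "ty": -0.04, "tz": 0, "rx": 0, "ry": 0.002, "rz": 0},
    {"tx": 0.25, "ty": -0.1, "tz": 0, "rx": 0, "ry": 0.002, "rz": 0},
    {"tx": 0.45, "ty": -0.19, "tz": 0, "rx": 0, "ry": 0.002, "rz": 0},
    {"tx": 0.65, "ty": -0.28, "tz": 0, "rx": 0, "ry": 0.002, "rz": 0},
    {"tx": 0.85, "ty": -0.36, "tz": 0, "rx": 0, "ry": 0.002, "rz": 0},
    {"tx": 1, "ty": -0.42, "tz": 0, "rx": 0, "ry": 0.002, "rz": 0},
  ],
)

```text
clock: 19.1
eef_pos: [0.5538, -0.0323, 0.189]
eef_rot: [-180.0, -0.0, 60.7]
force: [0.8, -0.6, -2.8]
width: 0.0551
grasp_force: 64.7
```

jog_arm(
  increments=[
    {"tx": 0.2, "ty": -0.09, "tz": 0, "rx": 0, "ry": 0, "rz": 0},
    {"tx": 0.4, "ty": -0.18, "tz": 0.1, "rx": 0, "ry": 0, "rz": 0},
    {"tx": 0.6, "ty": -0.26, "tz": 0.25, "rx": 0, "ry": 0, "rz": 0},
    {"tx": 0.76, "ty": -0.33, "tz": 0.4, "rx": 0, "ry": 0, "rz": 0},
    {"tx": 0.84, "ty": -0.36, "tz": 0.55, "rx": 0, "ry": 0, "rz": 0},
    {"tx": 0.84, "ty": -0.36, "tz": 0.7, "rx": 0, "ry": 0, "rz": 0},
    {"tx": 0.84, "ty": -0.36, "tz": 0.85, "rx": 0, "ry": 0, "rz": 0},
    {"tx": 0.84, "ty": -0.36, "tz": 0.93, "rx": 0, "ry": 0, "rz": 0},
  ],
)

```text
clock: 19.9
eef_pos: [0.5679, 0.1017, 0.0481]
eef_rot: [-179.9, 0.0, 60.6]
force: [-0.2, -0.8, -2.3]
width: 0.0554
grasp_force: 64.8
```

jog_arm(
  increments=[
    {"tx": 0, "ty": 0, "tz": 0.03, "rx": 0, "ry": 0, "rz": 0},
    {"tx": 0, "ty": 0, "tz": 0.05, "rx": 0, "ry": 0, "rz": 0},
    {"tx": 0, "ty": 0, "tz": 0.06, "rx": 0, "ry": 0, "rz": 0},
    {"tx": 0, "ty": 0, "tz": 0.06, "rx": 0, "ry": 0, "rz": 0},
  ],
)

```text
clock: 20.3
eef_pos: [0.5693, 0.0999, 0.0414]
eef_rot: [180.0, -0.1, 60.5]
force: [-0.3, -0.2, -2.2]
width: 0.0553
grasp_force: 64.8
```

jog_arm(
  increments=[
    {"tx": 0, "ty": 0, "tz": 0.01, "rx": 0, "ry": 0, "rz": 0},
    {"tx": 0, "ty": 0, "tz": 0.02, "rx": 0, "ry": 0, "rz": 0},
    {"tx": 0, "ty": 0, "tz": 0.02, "rx": 0, "ry": 0, "rz": 0},
  ],
)

```text
clock: 20.6
eef_pos: [0.569, 0.0998, 0.0379]
eef_rot: [-180.0, -0.1, 60.5]
force: [0.7, -0.3, -2.6]
width: 0.0554
grasp_force: 64.8
```

jog_arm(
  increments=[
    {"tx": 0, "ty": 0, "tz": 0.007, "rx": 0, "ry": 0, "rz": 0},
    {"tx": 0, "ty": 0, "tz": 0.014, "rx": 0, "ry": 0, "rz": 0},
    {"tx": 0, "ty": 0, "tz": 0.014, "rx": 0, "ry": 0, "rz": 0},
  ],
)

```text
clock: 20.9
eef_pos: [0.5692, 0.0999, 0.037]
eef_rot: [180.0, -0.1, 60.5]
force: [-6.7, 0.9, 23.0]
width: 0.0553
grasp_force: 67.5
```

jog_arm(
  increments=[
    {"tx": 0, "ty": 0, "tz": -0.008, "rx": 0, "ry": 0, "rz": 0},
    {"tx": 0, "ty": 0, "tz": -0.01, "rx": 0, "ry": 0, "rz": 0},
    {"tx": 0, "ty": 0, "tz": -0.01, "rx": 0, "ry": 0, "rz": 0},
  ],
)

```text
clock: 21.2
eef_pos: [0.569, 0.0998, 0.0372]
eef_rot: [-180.0, -0.1, 60.5]
force: [-0.7, -0.4, -4.1]
width: 0.0555
grasp_force: 65.0
```

jog_arm(
  increments=[
    {"tx": 0, "ty": 0, "tz": 0, "rx": 0, "ry": 0, "rz": 0},
    {"tx": 0, "ty": 0, "tz": 0, "rx": 0, "ry": 0, "rz": 0},
    {"tx": 0, "ty": 0, "tz": 0, "rx": 0, "ry": 0, "rz": 0},
    {"tx": 0, "ty": 0, "tz": 0, "rx": 0, "ry": 0, "rz": 0},
    {"tx": 0, "ty": 0, "tz": -0.15, "rx": 0, "ry": 0, "rz": 0},
    {"tx": 0, "ty": 0, "tz": -0.4, "rx": 0, "ry": 0, "rz": 0},
    {"tx": 0, "ty": 0, "tz": -0.7, "rx": 0, "ry": 0, "rz": 0},
    {"tx": 0, "ty": 0, "tz": -1, "rx": 0, "ry": 0, "rz": 0},
  ],
  claw=-1,
)

```text
clock: 22.0
eef_pos: [0.5686, 0.0995, 0.189]
eef_rot: [-180.0, -0.1, 60.5]
force: [0.6, 0.5, 0.4]
width: 0.0857
grasp_force: 0.0
```

jog_arm(
  increments=[
    {"tx": 0, "ty": 0, "tz": -0.3, "rx": 0, "ry": 0, "rz": 0},
    {"tx": 0, "ty": 0, "tz": -0.3, "rx": 0, "ry": 0, "rz": 0},
    {"tx": 0, "ty": 0, "tz": -0.3, "rx": 0, "ry": 0, "rz": 0},
  ],
)

```text
clock: 22.3
eef_pos: [0.569, 0.0997, 0.2329]
eef_rot: [180.0, -0.1, 60.5]
force: [-1.0, -0.1, -1.7]
width: 0.0855
grasp_force: 0.0
```

```bash
python3 - <<'E'
from h import *
o=monitor.get_obs();print(o["eef_pos"],o["eef_rot"],o["force"],o["width"],o["clock"])
d=cam("side");s=cam("scene");w=cam("wrist")
m=np.zeros((600,800,3),np.uint8)
m[:320,:400]=cv2.resize(cv2.cvtColor(d["im"],4)[160:400,230:530],(400,320));m[:320,400:]=cv2.resize(cv2.cvtColor(s["im"],4)[150:310,240:440],(400,320))
m[320:,:448]=cv2.resize(cv2.cvtColor(w["im"],4),(448,280))
cv2.imwrite("pics/m8.png",m)
h=cv2.cvtColor(d["im"],cv2.COLOR_RGB2HSV);k=cv2.inRange(h,(45,120,40),(80,255,255))|cv2.inRange(h,(0,170,60),(6,255,255))
k[:285]=0
for q in cv2.findContours(k,0,2)[0]:
    if cv2.contourArea(q)>8:
        c=np.array(cv2.minAreaRect(q)[0]);X=onz(d,[c],.015)[0];print(c,X,np.hypot(X[0]-.534,X[1]+.207))
E
```

```text
[0.56897964 0.09972376 0.23289574] [ 1.79953282e+02 -1.45506549e-01  6.04813344e+01] [-1.0118105  -0.05503041 -1.67421182] 0.08547317735287976 22.3
```

View pics/m8.png

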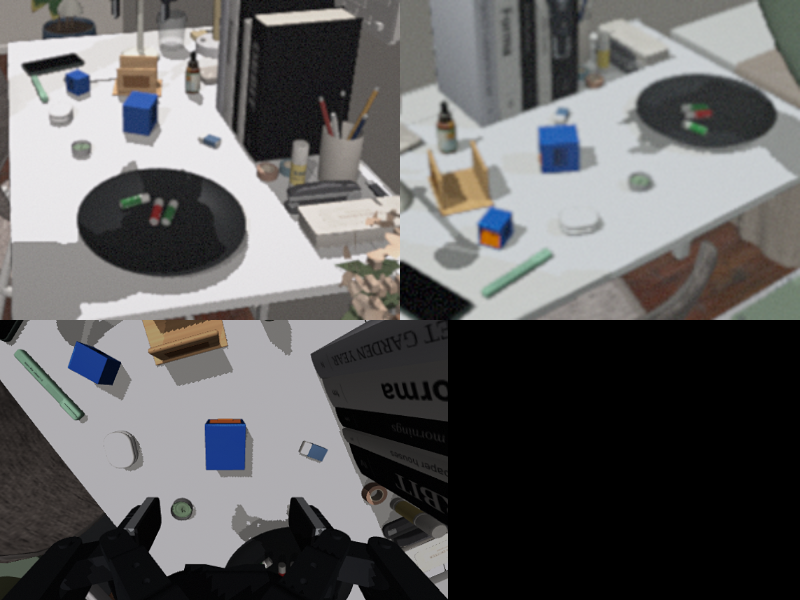

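The three batteries lie well inside the tray at side crop (133,200), (157,212) and (171,211). The caddy stands upright with its flap shut, the bystanders have not moved, and the gripper is clear. Hand in.

```bash
python3 - <<'E'
from station import order
print(order.job_done())
E
```

```text
the job is handed in; nothing more can be done
None
```

The job is handed in, though the judge gave no verdict: my last pictures show the lamp arm swung aside, the three batteries in the tray, the empty caddy upright on the bare desk with its flap shut, and the other things where they were.

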